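Clear the comb off the ball trough and scoop the drop balls into the gauge case

TASK

Lift the brass pitch comb off the blue trough and lay it squarely on top of the other brass comb, edges lined up. Then use the scoop to carry all four yellow drop balls from the trough into the open aluminium case, without touching a ball with the gripper, and set the scoop back down flat on the shelf, level and let go. Leave the plug gauge, the ring gauge and the yellow thread protector cap standing where they are.

Things in the scene. Friction and masses are not known exactly. Their poses are not given: they have to be found in the camera images.
- trough: Fixed blue steel trough, 240 mm long (x), 114 mm wide (y), open on top; front (-x) roughly towards the robot. Origin: centre of underside. Floor surface at z = 6 mm, flat inside from x = -115 to +85 mm, 104 mm wide inside; side walls 5 mm thick, tops at z = 52 mm; front wall only 28 mm high. At the far end a plane ramp rises at 55 degrees from the floor at x = +85 mm up to z = 52 mm.
- case: Fixed open aluminium case, 160 mm (x) by 150 mm (y), 65 mm high, walls and floor 4 to 5 mm thick, grey lining. Origin: centre of its underside. The balls go in here.
- scoop: Loose steel scoop, 0.22 kg, red handle. Origin: centre of pan's underside, x towards the lip. Pan 100 mm long (lip at x = +50), 90 mm wide outside, 84 inside, floor 2.5 mm; rear wall 48 mm high; side walls 38 mm high to x = 0, 22 mm to x = +30, none beyond. Behind it a level handle bar 20 mm wide (y), 24 mm tall, x = -55 to -150 mm, centred 80 mm above the underside.
- scoop_grip (a point): Point in the middle of the scoop's handle bar: scoop frame (-95, 0, 80) mm.
- scoop_lip (a point): Middle of the scoop's front lip, at its underside: scoop frame (50, 0, 0) mm.
- comb_top: Loose brass pitch comb (flat toothed plate), 40 mm (x) by 150 mm (y) by 8 mm thick, 0.25 kg, lying at the start across the trough on its two side walls. Origin: centre of its underside.
- comb_base: The other loose brass comb, the same size, lying flat on the shelf. Origin: centre of its underside. comb_top is to lie squarely on it.
- plug_gauge: Bystander: plug gauge standing upright, 125 mm tall; lower cylinder 48 mm diameter, blue grip 30 mm, head 38 mm. Origin: centre of its foot. Stands near comb_base.
- ring_gauge: Bystander: bright steel ring gauge lying flat, 72 mm diameter, 24 mm high. Origin: centre of its underside. Lies ahead of the scoop's lip.
- cap: Bystander: yellow plastic thread protector cap standing on the shelf, 60 mm diameter, 50 mm high. Origin: centre of its underside. Stands before the case, on the robot's side.
- ball0: Loose yellow drop ball, 38 mm diameter, about 35 g. Origin: its centre. Starts on the trough floor, in its far half (x above 0).
- ball1: Loose yellow drop ball, 38 mm diameter, about 35 g. Origin: its centre. Starts on the trough floor, in its far half (x above 0).
- ball2: Loose yellow drop ball, 38 mm diameter, about 35 g. Origin: its centre. Starts on the trough floor, in its far half (x above 0).
- ball3: Loose yellow drop ball, 38 mm diameter, about 35 g. Origin: its centre. Starts on the trough floor, in its far half (x above 0).
Things that resemble listed ones, but are neither listed nor needed, are in the scene too. What is shaped like the ball3 but pink or turquoise is not meant.

How it is judged:
By the outcome, as a careful person would: the job done as asked, in the order asked, and still so for the second after the job is handed in, with the robot touching nothing.
It also fails if it takes over 72 s, if anything falls off the work surface, if the arm or the gripper's body presses on something with over 40 N, if the wrist force passes 120 N, or if a joint passes its speed limit or range.

ROBOT

A 6-joint arm with a two-finger parallel gripper is mounted at the origin on the work surface. World frame = base frame: x ahead of the robot, y to its left, z up, the work surface at z = 0. Lengths are in m, angles in rad, forces in N, time in s.
With the tool pointing down it reaches from about 0.3 to 0.95 m from the base axis. Payload 3.1 kg.
Tool frame: the origin (TCP) lies at the very end of the fingers, on their centre line; the grasp point (between the pads) lies 19 mm behind it; z points along the fingers, y is the line along which they close (so a half turn about z gives the same grasp; the last joint's range is limited). The gripper opens to 85 mm and grips with 20 to 120 N. Pads are 22 mm wide; open, the fingers measure 114 mm over their backs; the gripper's body (76 mm by 85 mm) begins 54 mm behind the grasp point. The pads swing forward as they close: fully open they stand 13 mm farther back than shut.
Start: joints at [1.254, 0.308, 1.634, -0, 1.2, -0.07], TCP at [0.153, 0.606, 0.231] pointing down, gripper open.
Joint ranges: [-3.06, 3.06], [-0.79, 1.96], [0.05, 2.63], [-1.19, 4.34], [0.05, 2.64], [-2.94, 2.94]. Speed limits (rad/s): [2.79, 2.79, 3.14, 3.14, 3.14, 3.14].

INTERFACE

Orientations are given as a unit quaternion [x, y, z, w].
In Python, from station import * gives the robot as it stands.
- The arm moves only by the tool servo_tool, never from a script. Its argument "moves" is a list that holds one entry, the list of rows, each a list of 4 numbers: the shift along the tool's x, y, z in cm, then the turn about the tool's z in degrees. In form: [[[dx, dy, dz, yaw], ...]]. A call has 1 to 10 rows; each row is the pose to reach, as a shift and turn from the pose commanded when the call began, along the tool's axes at that moment; what a row does not reach only later rows make up. A row lasts 1/8 s, in which the tool goes at most 62.5 mm and 10.7 degrees, less where a joint would pass 70% of its speed; a pose out of reach is approached as far as the arm can. A call with a gripper value outside its range is refused whole. "jaw" is the opening, from 0 (shut) to 1 (fully open), set as the call begins (left out, the last holds). The fingers move at their own pace and stop on an object; the grip force is fixed at half the most. Time passes only in rows, so rows that repeat a pose let the fingers close. It gives the time, the measured TCP pose, the force, the opening and the grip force at its end, in the units of the state.
- sense(): the state, without advancing time (a new reading comes with each control period).
- snapshot(name): name is "scene" or "top"; returns (picture, depth): 480x640x3 uint8, red, green, blue; 480x640 float32, m along the optical axis (not along the pixel's ray), 0 where there is no reading.
- calibration(name): a dict with "vfov" (degrees; the focal length in pixels is half the picture's height over the tangent of half this angle, whatever the lens; pixels are square), "cx", "cy" (the principal point, pixels), "D" ([k1, k2, p1, p2, k3] as OpenCV has them; the pictures are not rectified), "world_to_cam" (4x4, takes a point from world to camera coordinates). Camera axes: x right, y down, z forward; pixel columns grow to the right and rows downward; lengths in m; the calibration is good to about 2 mm. A picture is of the moment at which its call begins. calibration takes no time and is no camera call.
- job_done(): hands the job in; it is judged then, once.
The state is a dict: "time_s": time; "qpos": joint angles; "qvel": joint speeds; "joint_efforts": joint torques, N m; "tool_pos": TCP position; "orientation": TCP orientation; "force": force on the tool from outside, world axes, zero at the start; "moment": the same for the moment, N m; "gripper_width": finger opening in m; "grasp_force": force on a finger pad.
Only numpy, scipy, OpenCV 4.12 (cv2) and the standard library are available. Lean on these libraries where they do the work, as an engineer would, in place of code of your own. Each camera call takes 0.05 s, during which the arm holds its last target. There are 200 camera calls.

## Working session

There is one attempt and no reset: what is moved stays moved. The work goes in short steps, Python scripts to look and compute and a tool call to move; the robot and the scene stay as the last step left them, time stands still between calls to the robot, and variables do not carry over. Pictures are saved under pics/ and viewed, at most 10 in all, crops included, and the job is handed in when it is done.

Besides the shell and the picture viewer there is one more tool, called after "Request:" as name(argument=value, ...) on one line, values as JSON. servo_tool: Moves the arm, as the interface text tells. Its arguments: {"type":"object","properties":{"moves":{"type":"array"},"jaw":{"type":"number"}},"required":["moves"]}

```bash
mkdir -p pics; cat > h.py <<'E'
from station import *
import numpy as np, cv2
def cam(n):
    c=calibration(n); f=240/np.tan(np.radians(c['vfov'])/2)
    return np.array([[f,0,c['cx']],[0,f,c['cy']],[0,0,1]]),np.array(c['D'],float),np.array(c['world_to_cam'])
def world(n,depth):
    K,D,T=cam(n); v,u=np.mgrid[0:480,0:640]
    p=cv2.undistortPoints(np.stack([u,v],-1).reshape(-1,1,2).astype(np.float64),K,D).reshape(480,640,2)
    P=np.dstack([p*depth[...,None],depth]); Ti=np.linalg.inv(T)
    return P@Ti[:3,:3].T+Ti[:3,3]
def ray(n,uv,z):
    K,D,T=cam(n); p=cv2.undistortPoints(np.array(uv,float).reshape(-1,1,2),K,D).reshape(-1,2)
    Ti=np.linalg.inv(T); d=np.c_[p,np.ones(len(p))]@Ti[:3,:3].T; o=Ti[:3,3]
    return o+d*((z-o[2])/d[:,2])[:,None]
def proj(n,P):
    K,D,T=cam(n); return cv2.projectPoints(np.array(P,float).reshape(-1,1,3),cv2.Rodrigues(T[:3,:3])[0],T[:3,3],K,D)[0].reshape(-1,2)
def shot(n,fn):
    a,d=snapshot(n); cv2.imwrite(f'pics/{fn}.png',a[...,::-1]); np.save(f'pics/{fn}.npy',d); return a,d
E
python3 -c "
from h import *
for n in('top','scene'):
    shot(n,n+'0'); print(n,np.linalg.inv(cam(n)[2]).round(3).tolist(),cam(n)[0][0,0])
s=sense();print(s)"
```

```text
top [[-0.005, -0.996, 0.093, 0.426], [-1.0, 0.005, -0.008, -0.013], [0.007, -0.093, -0.996, 1.222], [0.0, 0.0, 0.0, 1.0]] 472.8230673737925
scene [[0.512, 0.648, -0.563, 1.106], [0.859, -0.388, 0.334, -0.355], [-0.002, -0.655, -0.756, 0.855], [0.0, 0.0, 0.0, 1.0]] 463.6894468193088
{'time_s': 0.1, 'qpos': array([ 1.25429831e+00,  3.08937530e-01,  1.63503958e+00, -2.13299468e-05,
        1.19969190e+00, -6.96619305e-02]), 'qvel': array([-0.00046768, -0.00284685, -0.00299862,  0.00033435,  0.00242864,
        0.00139475]), 'joint_efforts': array([-2.93628982e-04, -4.16409302e+01, -2.77646005e+01, -9.14829479e-05,
        4.01922560e-03,  1.00616586e-05]), 'tool_pos': array([0.15249142, 0.6053553 , 0.23015907]), 'orientation': array([ 1.23101051e-01,  9.92393598e-01, -1.02079291e-03, -1.89457906e-04]), 'force': array([-0.2825008 , -0.42699075, -0.82368979]), 'moment': array([ 0.04882244, -0.01701885, -0.03595812]), 'grasp_force': 0.0, 'gripper_width': 0.08565758225072266}
```

View pics/top0.png

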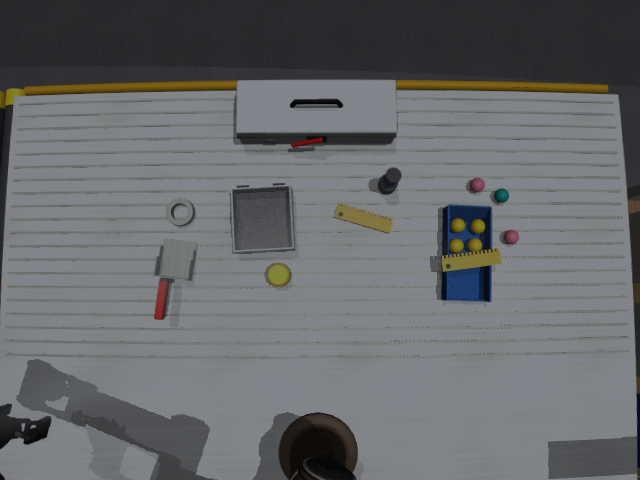

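View pics/scene0.png

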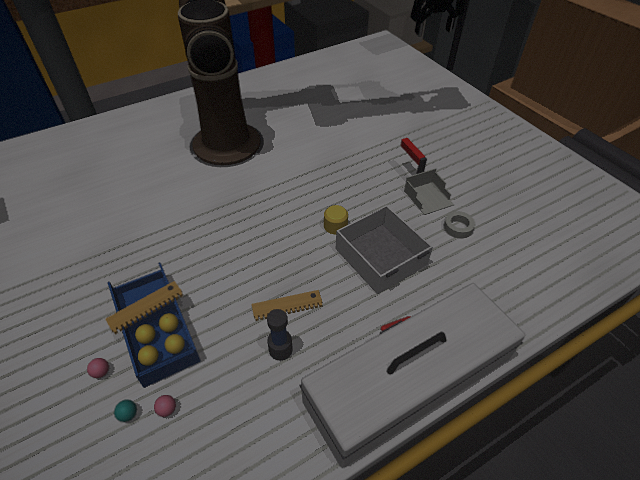

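The top view shows the following (pixels):
- **Trough:** blue, about (467,252), with comb_top across it at (470,261).
- **Yellow balls inside the trough:** (457,226), (478,227), (456,245) and (474,245). The pink and turquoise balls lie outside it.
- **comb_base:** (363,218), with the plug gauge at (390,180).
- **Case:** (262,219), with the cap at (278,275).
- **Scoop:** (177,260), with its handle at (162,300). The ring is at (180,212).

The gripper is out of view of the work area. Next I measure these.

```bash
cat > m.py <<'E'
from h import *
a=cv2.imread('pics/top0.png'); W=world('top',np.load('pics/top0.npy'))
hsv=cv2.cvtColor(a,cv2.COLOR_BGR2HSV); H,S,V=cv2.split(hsv)
def rect(name,m,box,zr):
    u0,v0,u1,v1=box; M=np.zeros((480,640),bool); M[v0:v1,u0:u1]=1
    M&=m&(W[...,2]>zr[0])&(W[...,2]<zr[1]); P=W[M]
    r=cv2.minAreaRect((P[:,:2]*1000).astype(np.float32))
    print(name,M.sum(),'z%.4f'%np.median(P[:,2]),'c',np.round(r[0],1),'size',np.round(r[1],1),'ang %.1f'%r[2],'mean',(P[:,:2].mean(0)*1000).round(1))
yel=(H>18)&(H<35)&(S>110); blu=(H>105)&(H<125)&(S>120); red=((H<8)|(H>172))&(S>150)
rect('combtop',yel,(438,246,506,274),(.05,.075))
rect('combbase',yel,(330,200,396,236),(-.01,.03))
rect('trough',blu,(436,198,500,306),(.04,.06))
rect('troughall',blu,(436,198,500,306),(-.01,.06))
rect('handle',red,(150,270,175,325),(.06,.11))
alln=np.ones_like(yel)
rect('scooprim',alln,(150,232,202,284),(.03,.06))
rect('scoopall',alln,(150,232,202,284),(.008,.06))
rect('case',alln,(224,178,300,258),(.055,.08))
rect('ring',alln,(162,194,200,230),(.015,.035))
rect('plug',alln,(370,160,410,200),(.05,.14))
rect('cap',yel,(262,258,296,292),(.04,.06))
for c in [(457,226),(478,227),(456,245),(474,245)]:
    u,v=c; print('ball',W[v,u].round(4),ray('top',[c],.025).round(4))
e=cv2.resize(a[190:310,420:520],None,fx=5,fy=5,interpolation=cv2.INTER_CUBIC)
f=cv2.resize(a[228:328,140:210],None,fx=4,fy=4,interpolation=cv2.INTER_CUBIC)
cv2.imwrite('pics/c1.png',e); g=np.zeros((600,780,3),np.uint8); g[:,:500]=e; g[:400,500:780]=f; 
b=cv2.resize(a[195:243,328:398],None,fx=4,fy=4,interpolation=cv2.INTER_CUBIC); g[402:594,500:780]=b; cv2.imwrite('pics/c1.png',g)
E
python3 m.py
```

```text
combtop 852 z0.0593 c [ 483.1 -383.4] size [ 39.7 150.1] ang 7.1 mean [ 482.3 -383.6]
combbase 706 z0.0076 c [ 596.2 -121.6] size [146.7  38.9] ang 73.1 mean [ 593.3 -124.4]
trough 605 z0.0490 c [ 501.3 -381.6] size [115.1 239.1] ang 86.9 mean [ 535.8 -378.7]
troughall 2917 z0.0101 c [ 500.8 -382.1] size [115.1 239.7] ang 87.4 mean [ 493.9 -386.2]
handle 178 z0.0918 c [377.5 376.5] size [18.4 67.6] ang 85.9 mean [372.6 376.6]
scooprim 134 z0.0396 c [461.2 366.3] size [94.  58.9] ang 81.6 mean [453.9 365.6]
scoopall 319 z0.0259 c [485.8 373.4] size [111.7 107.7] ang 85.2 mean [471.1 367.2]
case 585 z0.0638 c [590.7 134.8] size [169.5 151.9] ang 3.0 mean [594.6 138.8]
ring 398 z0.0237 c [612.7 354.8] size [70.8 69.6] ang 0.7 mean [613. 354.]
plug 259 z0.1239 c [ 682.4 -183.1] size [36.8 37.2] ang 55.2 mean [ 679.8 -180.9]
cap 420 z0.0492 c [449.1  95.5] size [55.8 55.8] ang 27.1 mean [448.7  94.8]
ball [ 0.5689 -0.3569  0.0407] [[ 0.5708 -0.3615  0.025 ]]
ball [ 0.5658 -0.4102  0.0437] [[ 0.5681 -0.4165  0.025 ]]
ball [ 0.5201 -0.3513  0.046 ] [[ 0.5218 -0.3573  0.025 ]]
ball [ 0.5203 -0.3991  0.0407] [[ 0.5215 -0.4043  0.025 ]]
```

View pics/c1.png

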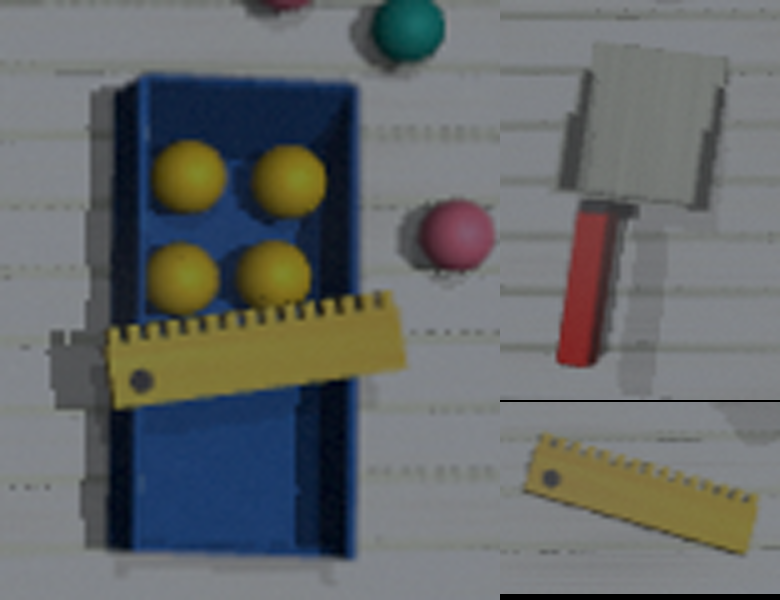

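The crop confirms the targets:
- **comb_top:** the toothed plate across the trough, with its hole at the +y end and teeth towards +x.
- **comb_base:** the other toothed plate, with its hole and teeth facing the same way.
- **Balls:** the four yellow ones inside the trough. The pink and turquoise ones outside are not meant.

I'll refine with rays, then move.

```bash
cat >> h.py <<'E'
def plan(*targets):
    "targets (x,y,z mm, angle of closing line deg or None): print rows from current pose in tool axes"
    s=sense(); q=s['orientation']; p=s['tool_pos']*1000
    a=2*np.degrees(np.arctan2(q[1],q[0])); t=np.radians(a); X=np.array([np.cos(t),np.sin(t)]); Y=np.array([np.sin(t),-np.cos(t)])
    ya=np.degrees(np.arctan2(Y[1],Y[0])); print('t',round(s['time_s'],2),'at',p.round(1),'close ang %.1f'%ya,'q',s['qpos'].round(2),'F',s['force'].round(1),'M',s['moment'].round(2),'w',round(s['gripper_width']*1000,1),round(s['grasp_force'],1))
    for x,y,z,an in targets:
        d=np.array([x,y])-p[:2]; tw=0 if an is None else (ya-an+90)%180-90
        print((x,y,z,an),'->',[round(d@X/10,2),round(d@Y/10,2),round((p[2]-z)/10,2),round(tw,1)])
E
cat > m2.py <<'E'
from h import *
def combs(fn,u,z):
    a=cv2.imread(f'pics/{fn}.png'); H,S,V=cv2.split(cv2.cvtColor(a,cv2.COLOR_BGR2HSV))
    u0,v0,u1,v1=u; m=np.zeros((480,640),np.uint8); k=((H>18)&(H<35)&(S>110)).astype(np.uint8); m[v0:v1,u0:u1]=k[v0:v1,u0:u1]
    n,l,st,_=cv2.connectedComponentsWithStats(m); i=1+st[1:,4].argmax(); c=np.argwhere(l==i)[:,::-1]
    P=ray('top',c,z)[:,:2]*1000; r=cv2.minAreaRect(P.astype(np.float32)); print(np.round(r[0],1),np.round(r[1],1),round(r[2],1),'mean',P.mean(0).round(1))
if __name__=='__main__':
    combs('top0',(438,250,506,274),.060); combs('top0',(330,200,396,236),.008)
    a=cv2.imread('pics/top0.png'); H,S,V=cv2.split(cv2.cvtColor(a,cv2.COLOR_BGR2HSV)); R=((H<8)|(H>172))&(S>150)
    for v in range(276,322,4):
        u=np.where(R[v,150:178])[0]+150; print(v,u.min() if len(u) else '',u.max() if len(u) else '',V[v,u] if v in(284,300,312) else '')
    print('lip',ray('top',[(162.5,239),(197,243)],.0)*1000); print('handle top',ray('top',[(164,280.5),(158.5,319)],.092)*1000)
    plan((450,100,230,75.9),(450,-100,230,20),(483,-382,150,7.1))
E
python3 m2.py
```

```text
[ 484.6 -382.1] [ 43.  149.4] 7.1 mean [ 482.5 -383. ]
[ 595.8 -121.7] [146.8  38.6] 73.4 mean [ 593.3 -124.4]
276   
280   
284   []
288   
292 159 162 
296 158 163 
300 157 163 [126 127 128 128 127 127 122]
304 157 162 
308 156 162 
312 155 162 [120 128 128 127 127 127 126 100]
316 155 162 
320   
lip [[543.22291969 403.42828851   0.        ]
 [532.31019788 311.79650427   0.        ]]
handle top [[434.26621472 366.03897899  92.        ]
 [342.4368042  377.70886597  92.        ]]
t 0.1 at [152.5 605.4 230.2] close ang 75.9 q [ 1.25  0.31  1.64 -0.    1.2  -0.07] F [-0.3 -0.4 -0.8] M [ 0.05 -0.02 -0.04] w 85.7 0.0
(450, 100, 230, 75.9) -> [np.float64(-41.2), np.float64(-41.73), np.float64(0.02), np.float64(-0.0)]
(450, -100, 230, 20) -> [np.float64(-46.08), np.float64(-61.13), np.float64(0.02), np.float64(55.9)]
(483, -382, 150, 7.1) -> [np.float64(-56.17), np.float64(-87.67), np.float64(8.02), np.float64(68.8)]
```

Request:
servo_tool(moves=[[[-5, -5, 0, 0], [-10, -10, 0, 0], [-15, -15, 0, 0], [-20, -20, 0, 5], [-25, -25, 0, 15], [-30, -29, 0, 25], [-34, -33, 0, 35], [-38, -37, 0, 42], [-41.2, -41.7, 0, 48], [-41.2, -41.7, 0, 50]]], jaw=1)

```text
time_s: 1.35
tool_pos: [0.4511, 0.098, 0.2311]
orientation: [0.533, 0.846, -0.0, 0.0]
force: [0.1, -0.1, 0.4]
gripper_width: 0.0856
grasp_force: 0.0
```

```bash
python3 -c "
from h import *
plan((484,-381,150,7.1),(484,-381,46,7.1))"
```

```text
t 1.35 at [451.1  98.  231.1] close ang 25.6 q [ 0.12 -0.01  2.   -0.    1.15 -0.33] F [ 0.1 -0.1  0.4] M [0.01 0.02 0.02] w 85.6 0.0
(484, -381, 150, 7.1) -> [np.float64(-44.63), np.float64(-17.7), np.float64(8.11), np.float64(18.5)]
(484, -381, 46, 7.1) -> [np.float64(-44.63), np.float64(-17.7), np.float64(18.51), np.float64(18.5)]
```

Request:
servo_tool(moves=[[[-5.5, -2.2, 0, 5], [-11, -4.4, 0, 10], [-16.5, -6.6, 1, 15], [-22, -8.8, 2, 18.5], [-27.5, -11, 4, 18.5], [-33, -13.2, 6, 18.5], [-38.5, -15.4, 8.1, 18.5], [-44.6, -17.7, 8.1, 18.5], [-44.6, -17.7, 12, 18.5], [-44.6, -17.7, 14, 18.5]]])

```text
time_s: 2.6
tool_pos: [0.4838, -0.377, 0.0884]
orientation: [0.661, 0.751, 0.0, -0.002]
force: [-1.0, 0.3, 0.2]
gripper_width: 0.0854
grasp_force: 0.0
```

```bash
python3 -c "
from h import *
plan((484,-381,46,7.1),(484,-381,120,7.1))"
```

```text
t 2.6 at [ 483.8 -377.    88.4] close ang 7.3 q [-0.73  0.45  1.75  0.    0.94 -0.86] F [-1.   0.3  0.2] M [ 0.02  0.02 -0.02] w 85.4 0.0
(484, -381, 46, 7.1) -> [np.float64(-0.4), np.float64(-0.03), np.float64(4.24), np.float64(0.2)]
(484, -381, 120, 7.1) -> [np.float64(-0.4), np.float64(-0.03), np.float64(-3.16), np.float64(0.2)]
```

Request:
servo_tool(moves=[[[0, 0, 2, 0], [0, 0, 4, 0], [0, 0, 4.5, 0], [0, 0, 4.5, 0]]])

```text
time_s: 3.1
tool_pos: [0.4858, -0.3771, 0.0462]
orientation: [0.66, 0.751, -0.0, -0.0]
force: [0.5, -0.1, -0.2]
gripper_width: 0.0857
grasp_force: 0.0
```

Request:
servo_tool(moves=[[[0, 0, 0, 0], [0, 0, 0, 0], [0, 0, 0, 0], [0, 0, 0, 0], [0, 0, 0, 0], [0, 0, 0, 0]]], jaw=0.3)

```text
time_s: 3.85
tool_pos: [0.4863, -0.3782, 0.0474]
orientation: [0.66, 0.751, -0.0, 0.001]
force: [-1.0, 1.1, 6.6]
gripper_width: 0.0386
grasp_force: 61.2
```

Request:
servo_tool(moves=[[[0, 0, -1, 0], [0, 0, -3, 0], [0, 0, -6, 0], [0, 0, -8, 0], [0, 0, -8, 0]]])

```text
time_s: 4.47
tool_pos: [0.4871, -0.3788, 0.1291]
orientation: [0.66, 0.751, -0.0, 0.003]
force: [0.1, -0.1, -2.7]
gripper_width: 0.0382
grasp_force: 60.8
```

```bash
python3 -c "
from h import *
plan((596,-122,127,-16.7))"
```

```text
t 4.47 at [ 487.1 -378.8  129.1] close ang 7.4 q [-0.73  0.4   1.73  0.    1.   -0.86] F [ 0.1 -0.1 -2.7] M [ 0.01 -0.04  0.02] w 38.2 60.8
(596, -122, 127, -16.7) -> [np.float64(24.07), np.float64(14.09), np.float64(0.21), np.float64(24.1)]
```

Request:
servo_tool(moves=[[[5.5, 3.2, 0, 6], [11, 6.4, 0, 12], [16, 9.4, 0, 18], [20, 11.7, 0, 24.1], [20, 11.7, 0, 24.1], [20, 11.7, 0, 24.1]]])

```text
time_s: 5.22
tool_pos: [0.5752, -0.164, 0.1252]
orientation: [0.802, 0.597, -0.001, -0.001]
force: [-0.5, -0.5, -2.1]
gripper_width: 0.0385
grasp_force: 60.8
```

```bash
python3 -c "
from h import *
from m2 import combs
plan((596,-122,127,-16.7))
a,d=shot('top','t1'); s,_=shot('scene','s1')
g=np.zeros((480,800,3),np.uint8)
g[:440,:440]=cv2.resize(a[150:260,330:440],None,fx=4,fy=4); 
g[:480,440:]=cv2.resize(s[220:380,220:340],None,fx=3,fy=3); cv2.imwrite('pics/c2.png',g[...,::-1])
"
```

```text
t 5.22 at [ 575.2 -164.   125.2] close ang -16.7 q [-0.35  0.38  1.78 -0.    0.99 -0.06] F [-0.5 -0.5 -2.1] M [-0.02 -0.09 -0.01] w 38.5 60.8
(596, -122, 127, -16.7) -> [np.float64(4.62), np.float64(0.79), np.float64(-0.18), np.float64(0.0)]
```

View pics/c2.png

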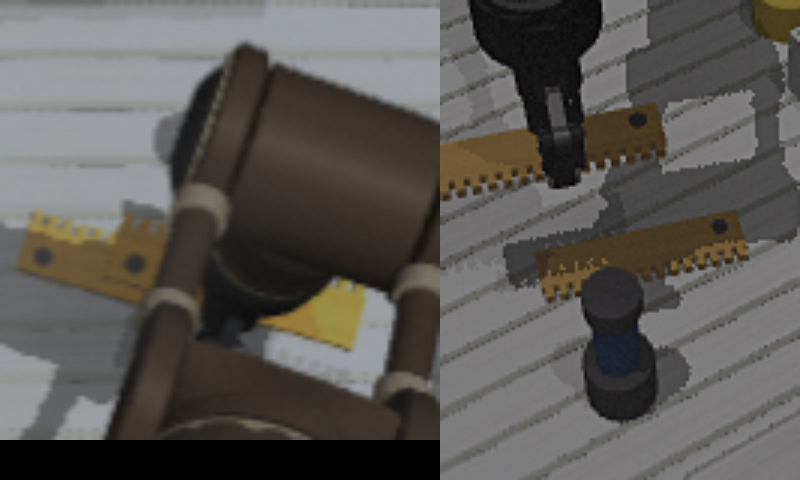

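```bash
python3 -c "
from h import *
f=lambda n,p,z:print(n,p,(ray(n,[p],z)*1000).round(1)[0])
for z in(.133,.138,.143):
    f('top',(363.5,215.75),z); f('scene',(285.7,260),z)
f('top',(340.75,214),.008); f('scene',(313,295.3),.008)
print('ends held'); f('scene',(292.3,254.7),.138);f('scene',(295,269.5),.138)
f('top',(421,222.5),.138); f('top',(418,237.5),.138)
print('ends base');f('scene',(319.3,290.3),.008);f('scene',(322.3,305),.008); f('top',(338.25,203.25),.008);f('top',(334.5,216.25),.008)
"
```

```text
top (363.5, 215.75) [ 582.6 -110.8  133. ]
scene (285.7, 260) [ 581.6 -108.1  133. ]
top (363.5, 215.75) [ 581.9 -110.3  138. ]
scene (285.7, 260) [ 585.2 -109.8  138. ]
top (363.5, 215.75) [ 581.2 -109.9  143. ]
scene (285.7, 260) [ 588.9 -111.5  143. ]
top (340.75, 214) [605.4 -63.    8. ]
scene (313, 295.3) [608.6 -61.4   8. ]
ends held
scene (292.3, 254.7) [580.1 -92.  138. ]
scene (295, 269.5) [ 615.3 -105.6  138. ]
top (421, 222.5) [ 565.6 -244.   138. ]
top (418, 237.5) [ 530.7 -236.2  138. ]
ends base
scene (319.3, 290.3) [604.4 -42.6   8. ]
scene (322.3, 305) [640.6 -57.    8. ]
top (338.25, 203.25) [633.6 -56.8   8. ]
top (334.5, 216.25) [599.6 -46.7   8. ]
```

The crop shows the comb held level above and behind comb_base, its hole at about top pixel (363.5,216) and the base's at (341,214). Both cameras agree on an offset of about (24, 48) mm.

Request:
servo_tool(moves=[[[2.7, 0.5, 0, 0], [5.3, 0.9, 0, 0], [5.3, 0.9, 3, 0], [5.3, 0.9, 6, 0], [5.3, 0.9, 8, 0], [5.3, 0.9, 8, 0], [5.3, 0.9, 8, 0]]])

```text
time_s: 6.2
tool_pos: [0.6008, -0.1168, 0.0472]
orientation: [0.803, 0.596, 0.001, 0.001]
force: [0.7, -0.4, -2.2]
gripper_width: 0.0385
grasp_force: 60.9
```

```bash
python3 -c "
from h import *
plan((599,-116,10,-16.7))
a,d=shot('top','t2'); s,_=shot('scene','s2')
g=np.zeros((480,800,3),np.uint8)
g[:440,:440]=cv2.resize(a[150:260,330:440],None,fx=4,fy=4); 
g[:480,440:]=cv2.resize(s[240:360,240:330],None,fx=4,fy=4); cv2.imwrite('pics/c3.png',g[...,::-1])
"
```

```text
t 6.2 at [ 600.8 -116.8   47.2] close ang -16.8 q [-0.26  0.51  1.77 -0.    0.86  0.03] F [ 0.7 -0.4 -2.2] M [-0.01 -0.05  0.06] w 38.5 60.9
(599, -116, 10, -16.7) -> [np.float64(0.02), np.float64(-0.19), np.float64(3.72), np.float64(-0.1)]
```

View pics/c3.png

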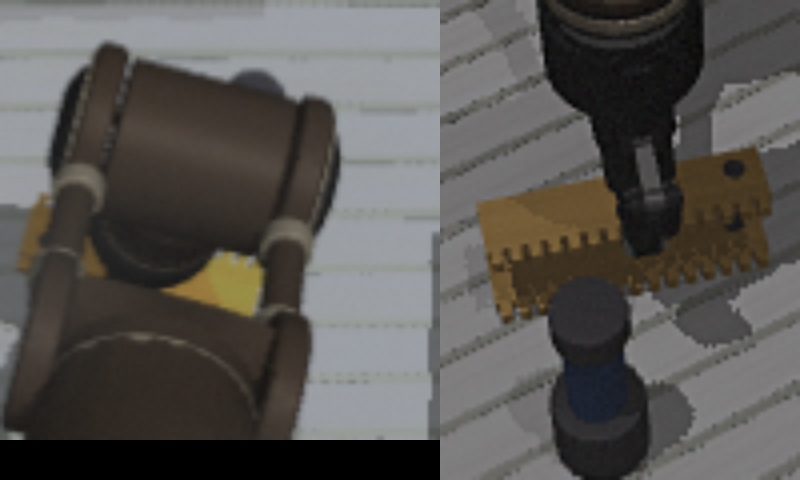

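```bash
python3 -c "
from h import *
f=lambda n,p,z:print(n,p,(ray(n,[p],z)*1000).round(1)[0])
f('scene',(313.75,282),.0598); f('scene',(313,295.3),.008)
f('scene',(323,293),.0598); f('scene',(322.3,305.5),.008)
f('scene',(252,306.5),.0598); f('scene',(255.75,319.7),.008)
"
```

```text
scene (313.75, 282) [610.9 -60.7  59.8]
scene (313, 295.3) [608.6 -61.4   8. ]
scene (323, 293) [644.8 -58.6  59.8]
scene (322.3, 305.5) [641.7 -57.7   8. ]
scene (252, 306.5) [ 599.1 -199.    59.8]
scene (255.75, 319.7) [ 599.7 -196.4    8. ]
```

The crop shows the held comb almost exactly over the base, with a residual of about 2 mm in x. I correct for that, lower and release, then squeeze both together.

Request:
servo_tool(moves=[[[0, -0.2, 1.5, 0], [0, -0.2, 3, 0], [0, -0.2, 3.6, 0], [0, -0.2, 3.6, 0], [0, -0.2, 3.6, 0]]])

```text
time_s: 6.92
tool_pos: [0.5983, -0.1155, 0.0104]
orientation: [0.802, 0.597, 0.0, 0.0]
force: [-0.2, -0.5, -2.5]
gripper_width: 0.0384
grasp_force: 60.9
```

```bash
python3 -c "
from h import *
plan((599,-116,10,-16.7))"
```

```text
t 6.92 at [ 598.3 -115.5   10.4] close ang -16.7 q [-0.26  0.56  1.78 -0.    0.8   0.03] F [-0.2 -0.5 -2.5] M [ 0.03 -0.03 -0.02] w 38.4 60.9
(599, -116, 10, -16.7) -> [np.float64(-0.03), np.float64(0.08), np.float64(0.04), np.float64(-0.0)]
```

Request:
servo_tool(moves=[[[0, 0.05, 0.3, 0], [0, 0.05, 0.5, 0], [0, 0.05, 0.5, 0]]])

```text
time_s: 7.3
tool_pos: [0.5994, -0.1158, 0.0061]
orientation: [0.802, 0.597, 0.001, 0.001]
force: [1.1, -0.0, 1.5]
gripper_width: 0.0384
grasp_force: 62.7
```

Request:
servo_tool(moves=[[[0, 0, 0.15, 0], [0, 0, 0.15, 0]]])

```text
time_s: 7.55
tool_pos: [0.5994, -0.1158, 0.0052]
orientation: [0.803, 0.597, 0.0, 0.001]
force: [-0.6, 0.6, 6.7]
gripper_width: 0.0383
grasp_force: 64.1
```

Request:
servo_tool(moves=[[[0, 0, 0, 0], [0, 0, 0, 0], [0, 0, 0, 0], [0, 0, 0, 0]]], jaw=0.8)

```text
time_s: 8.05
tool_pos: [0.5984, -0.1155, 0.0036]
orientation: [0.803, 0.597, -0.0, -0.0]
force: [0.6, -0.0, -0.2]
gripper_width: 0.068
grasp_force: 0.0
```

Request:
servo_tool(moves=[[[0, 0, 0, 0], [0, 0, 0, 0], [0, 0, 0, 0], [0, 0, 0, 0], [0, 0, 0, 0]]], jaw=0.3)

```text
time_s: 8.68
tool_pos: [0.5989, -0.1157, 0.0042]
orientation: [0.803, 0.597, 0.0, 0.0]
force: [0.8, -0.3, 3.1]
gripper_width: 0.0383
grasp_force: 62.5
```

Request:
servo_tool(moves=[[[0, 0, 0, 0], [0, 0, 0, 0], [0, 0, 0, 0], [0, 0, 0, 0]]], jaw=1)

```text
time_s: 9.18
tool_pos: [0.5983, -0.1155, 0.0036]
orientation: [0.802, 0.597, -0.0, -0.0]
force: [0.1, 0.6, -0.4]
gripper_width: 0.0853
grasp_force: 0.0
```

Request:
servo_tool(moves=[[[0, 0, -3, 0], [0, 0, -7, 0], [0, 0, -12, 0], [4, 0, -16, 0], [10, 0, -18, 0], [16, 0, -18, 0], [22, 0, -18, 0], [22, 0, -18, 0]]])

```text
time_s: 10.18
tool_pos: [0.6624, 0.0998, 0.1839]
orientation: [0.801, 0.599, 0.001, -0.0]
force: [0.1, 0.0, 0.1]
gripper_width: 0.085
grasp_force: 0.0
```

```bash
python3 -c "
from h import *
from m2 import combs
plan((387,372,200,83),(387,372,76,83))
a,d=shot('top','t3'); s,_=shot('scene','s3')
combs('t3',(328,195,400,240),.016);combs('top0',(328,195,400,240),.008)
g=np.zeros((600,800,3),np.uint8)
g[:,:400]=cv2.resize(a[190:240,330:400][:,:],(400,286))[:1].repeat(600,0)*0
g[:286,:400]=cv2.resize(a[190:240,330:400],(400,286),interpolation=cv2.INTER_CUBIC)
g[300:600,:400]=cv2.resize(a[190:310,430:590][:, :],(400,300))
g[:400,400:]=cv2.resize(s[270:340,245:330],(400,330),interpolation=cv2.INTER_CUBIC)[:400] if 0 else cv2.resize(s[265:350,245:330],(400,400),interpolation=cv2.INTER_CUBIC)
cv2.imwrite('pics/c4.png',g[...,::-1])
"
```

```text
t 10.18 at [662.4  99.8 183.9] close ang -16.4 q [0.08 0.44 1.56 0.   1.15 0.37] F [0.1 0.  0.1] M [ 0.03 -0.01  0.04] w 85.0 0.0
(387, 372, 200, 83) -> [np.float64(18.33), np.float64(-34.12), np.float64(-1.61), np.float64(80.6)]
(387, 372, 76, 83) -> [np.float64(18.33), np.float64(-34.12), np.float64(10.79), np.float64(80.6)]
[ 594.9 -120.7] [147.3  38.7] 73.1 mean [ 592.9 -123.3]
[ 595.8 -121.7] [146.8  38.6] 73.4 mean [ 593.3 -124.4]
```

View pics/c4.png

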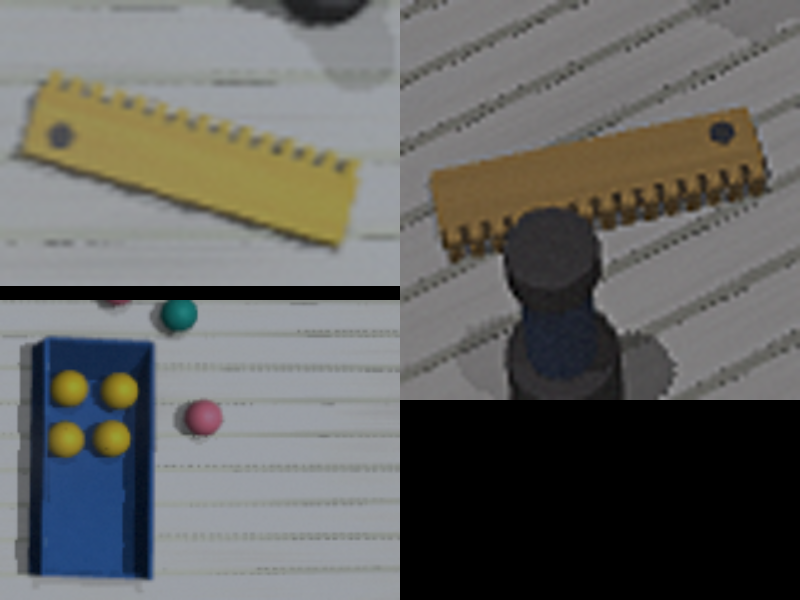

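The crop shows the combs stacked squarely, within about 1 mm, and the four yellow balls undisturbed. Next I fetch the scoop.

Request:
servo_tool(moves=[[[2, -4, -1, 10], [4, -8, -1, 20], [6, -12, -1, 30], [9, -17, -1, 40], [12, -22, -1, 50], [14, -27, -1, 60], [16, -31, 0, 70], [18.3, -34.1, 2, 80], [18.3, -34.1, 4, 80.6], [18.3, -34.1, 6, 80.6]]])

```text
time_s: 11.52
tool_pos: [0.3881, 0.3674, 0.1232]
orientation: [0.998, -0.064, 0.0, 0.0]
force: [0.9, -0.5, -0.0]
gripper_width: 0.0853
grasp_force: 0.0
```

```bash
python3 -c "
from h import *
plan((387,372,61,83))"
```

```text
t 11.53 at [388.1 367.4 123.2] close ang -97.4 q [ 0.68  0.27  1.93 -0.    0.94  2.38] F [ 0.9 -0.5 -0. ] M [ 0.03 -0.03  0.  ] w 85.3 0.0
(387, 372, 61, 83) -> [np.float64(-0.17), np.float64(-0.44), np.float64(6.22), np.float64(-0.4)]
```

Request:
servo_tool(moves=[[[0, -0.2, 3, -0.4], [0, -0.2, 6, -0.4], [0, -0.2, 6.2, -0.4], [0, -0.2, 6.2, -0.4]]])

```text
time_s: 12.02
tool_pos: [0.3891, 0.37, 0.0624]
orientation: [0.998, -0.061, 0.0, -0.0]
force: [0.6, 0.8, 0.7]
gripper_width: 0.0858
grasp_force: 0.0
```

Request:
servo_tool(moves=[[[0, 0, 0, 0], [0, 0, 0, 0], [0, 0, 0, 0], [0, 0, 0, 0], [0, 0, 0, 0], [0, 0, 0, 0]]], jaw=0.1)

```text
time_s: 12.78
tool_pos: [0.3885, 0.371, 0.0623]
orientation: [0.998, -0.06, 0.0, -0.0]
force: [-2.3, 0.3, 3.0]
gripper_width: 0.0195
grasp_force: 60.1
```

Request:
servo_tool(moves=[[[0, 0, -1, 0], [0, 0, -3, 0], [0, 0, -5, 0], [0, 0, -7, 0], [0, 0, -7, 0]]])

```text
time_s: 13.4
tool_pos: [0.389, 0.3711, 0.1331]
orientation: [0.998, -0.061, 0.001, -0.001]
force: [0.1, -0.3, -3.2]
gripper_width: 0.0189
grasp_force: 59.3
```

```bash
python3 -c "
from h import *
plan((440,-360,160,87),(380,-376,67,87))
a,d=shot('top','t4'); s,_=shot('scene','s4'); W=world('scene',_)
g=np.zeros((480,800,3),np.uint8)
g[:480,400:]=cv2.resize(s[90:270,350:500],(400,480),interpolation=cv2.INTER_CUBIC)
g[:480,:400]=cv2.resize(a[200:350,130:255],(400,480),interpolation=cv2.INTER_CUBIC)
cv2.imwrite('pics/c5.png',g[...,::-1])
"
```

```text
t 13.4 at [389.  371.1 133.1] close ang -96.9 q [ 0.68  0.26  1.92 -0.    0.96  2.37] F [ 0.1 -0.3 -3.2] M [0.05 0.14 0.01] w 18.9 59.3
(440, -360, 160, 87) -> [np.float64(13.9), np.float64(71.96), np.float64(-2.69), np.float64(-3.9)]
(380, -376, 67, 87) -> [np.float64(8.14), np.float64(74.27), np.float64(6.61), np.float64(-3.9)]
```

View pics/c5.png

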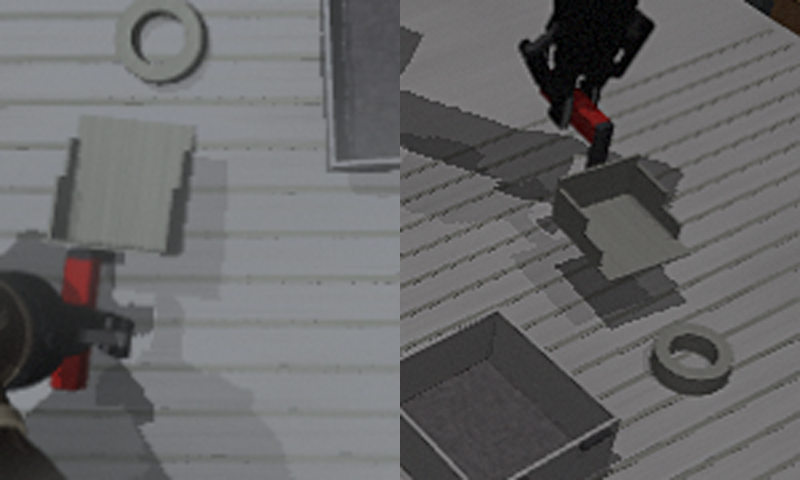

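The crop shows the scoop held by its red handle and clear of the shelf. I check its tilt by fitting a plane to the depth of the pan.

```bash
cat >> h.py <<'E'
def pan(fn,u0,u1,v0,v1,cam_='top'):
    W=world(cam_,np.load(f'pics/{fn}.npy')); P=W[v0:v1,u0:u1].reshape(-1,3)*1000; P=P[np.isfinite(P).all(1)]
    for _ in range(4):
        c,*_r=np.linalg.lstsq(np.c_[P[:,:2],np.ones(len(P))],P[:,2],rcond=None); r=P[:,2]-np.c_[P[:,:2],np.ones(len(P))]@c; P=P[abs(r)<max(3,1.5*r.std())]
    print('n',len(P),'slope deg dz/dx %.2f dz/dy %.2f'%tuple(np.degrees(np.arctan(c[:2]))),'mean',P.mean(0).round(1),'range',P.min(0).round(0),P.max(0).round(0))
E
python3 -c "
from h import *
pan('t4',160,184,240,274); pan('top0',166,188,244,275)"
```

```text
n 663 slope deg dz/dx -0.07 dz/dy 0.15 mean [493.9 355.8  72.8] range [453. 326.  70.] [534. 385.  76.]
n 534 slope deg dz/dx 0.44 dz/dy -0.81 mean [491.7 364.8   2.2] range [452. 336.  -1.] [530. 393.   6.]
```

```bash
cat > m3.py <<'E'
from h import *
a=cv2.imread('pics/t3.png'); W=world('top',np.load('pics/t3.npy'))*1000
H,S,V=cv2.split(cv2.cvtColor(a,cv2.COLOR_BGR2HSV)); B=(H>105)&(H<125)&(S>120)
M=np.zeros_like(B); M[198:306,436:500]=1
R=W[M&B&(W[...,2]>47)&(W[...,2]<57)]
r=cv2.minAreaRect(R[:,:2].astype(np.float32)); print(r)
for nm,k in(('L',R[:,1]>-382),('Rt',R[:,1]<-382)):
    P=R[k&(R[:,0]<590)]; 
    P=P if len(P) else R
    c=np.polyfit(P[:,0],P[:,1],1); r=P[:,1]-np.polyval(c,P[:,0]); P=P[abs(r)<5]; c=np.polyfit(P[:,0],P[:,1],1); print(nm,len(P),'yaw %.2f'%np.degrees(np.arctan(c[0])),'y at 501: %.1f'%np.polyval(c,501),'x',P[:,0].min(),P[:,0].max())
Y=(H>18)&(H<35)&(S>110)&M; n,l,st,ce=cv2.connectedComponentsWithStats(Y.astype(np.uint8))
for i in range(1,n):
    if st[i,4]>60: print('ball',(ray('top',[ce[i]],.025)*1000).round(1))
print('lip',(ray('top',[(155,236.6),(191.6,239.7)],.071)*1000).round(1).tolist())
E
python3 m3.py
```

```text
((500.80511474609375, -382.273681640625), (114.25409698486328, 238.78482055664062), 87.33441925048828)
L 189 yaw -2.42 y at 501: -328.2 x 385.35659334022347 588.3219577177767
Rt 112 yaw -2.21 y at 501: -435.8 x 379.0262862415049 587.2460595067141
ball [[ 574.  -362.5   25. ]]
ball [[ 571.1 -415.3   25. ]]
ball [[ 520.9 -357.3   25. ]]
ball [[ 522.  -405.3   25. ]]
lip [[542.5, 398.3, 71.0], [534.3, 306.5, 71.0]]
```

Request:
servo_tool(moves=[[[1, 2, -3, 0], [2, 6, -5, -1], [3, 12, -6, -2], [4, 18, -6, -3], [5, 24, -6, -4.4], [5.5, 30, -6, -4.4], [5.5, 36, -6, -4.4], [5.5, 42, -6, -4.4], [5.5, 48, -6, -4.4], [5.5, 54, -6, -4.4]]])

```text
time_s: 14.75
tool_pos: [0.376, -0.1736, 0.1906]
orientation: [1.0, -0.022, -0.001, -0.0]
force: [1.3, 0.8, -1.7]
gripper_width: 0.0191
grasp_force: 59.3
```

Request:
servo_tool(moves=[[[-0.5, 5, 0, 0], [-1, 10, 0, 0], [-1, 15, 0, 0], [-1, 18, 0, 0], [-1, 20, 0, 0], [-1, 20, 0, 0], [-1, 20, 0, 0]]])

```text
time_s: 15.62
tool_pos: [0.3584, -0.3699, 0.191]
orientation: [1.0, -0.022, -0.001, -0.001]
force: [0.1, -0.8, -2.0]
gripper_width: 0.0187
grasp_force: 59.4
```

```bash
python3 -c "
from h import *
plan((354,-375.6,120,87.5),(354,-375.6,69,87.5))"
```

```text
t 15.62 at [ 358.4 -369.9  191. ] close ang -92.5 q [-0.89  0.14  1.92  0.    1.08  0.73] F [ 0.1 -0.8 -2. ] M [ 0.01  0.14 -0.01] w 18.7 59.4
(354, -375.6, 120, 87.5) -> [np.float64(-0.42), np.float64(0.59), np.float64(7.1), np.float64(-0.0)]
(354, -375.6, 69, 87.5) -> [np.float64(-0.42), np.float64(0.59), np.float64(12.2), np.float64(-0.0)]
```

Move over, then verify the pan against the trough from above before descending.

Request:
servo_tool(moves=[[[-0.4, 0.6, 2, 0], [-0.4, 0.6, 4.5, 0], [-0.4, 0.6, 6, 0], [-0.4, 0.6, 6, 0], [-0.4, 0.6, 6, 0]]])

```text
time_s: 16.25
tool_pos: [0.3551, -0.3775, 0.1326]
orientation: [1.0, -0.022, 0.0, 0.001]
force: [-0.0, 0.3, -1.6]
gripper_width: 0.0194
grasp_force: 59.3
```

```bash
python3 -c "
from h import *
plan((354,-375.6,69,87.5))
a,d=shot('top','t5'); s,_=shot('scene','s5')
g=np.zeros((600,800,3),np.uint8)
g[:600,:400]=cv2.resize(a[195:315,430:510],(400,600),interpolation=cv2.INTER_CUBIC)
g[:600,400:]=cv2.resize(s[225:405,90:210],(400,600),interpolation=cv2.INTER_CUBIC)
cv2.imwrite('pics/c6.png',g[...,::-1])
"
```

```text
t 16.25 at [ 355.1 -377.5  132.6] close ang -92.5 q [-0.9   0.23  1.96  0.    0.95  0.71] F [-0.   0.3 -1.6] M [-0.02  0.15  0.03] w 19.4 59.3
(354, -375.6, 69, 87.5) -> [np.float64(-0.12), np.float64(-0.18), np.float64(6.36), np.float64(-0.0)]
```

View pics/c6.png

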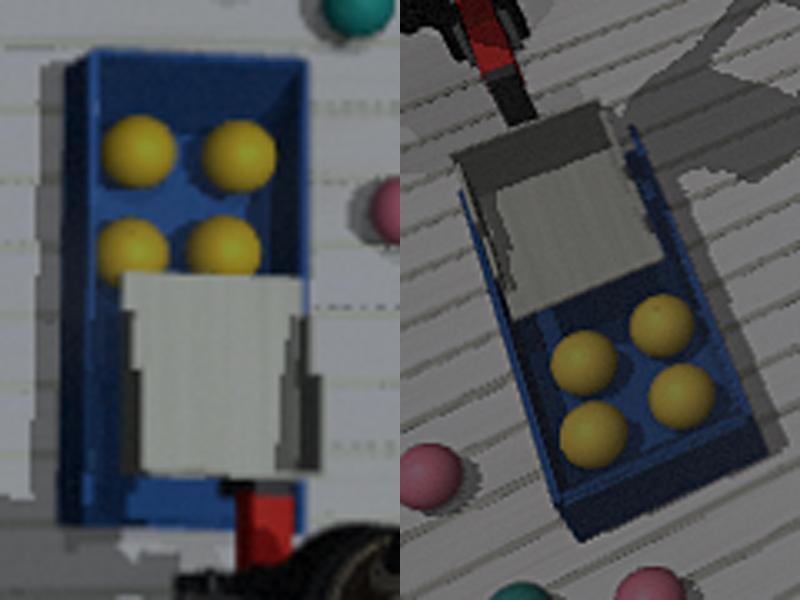

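The crop shows the pan above the trough. Its lip corners are at top pixels (454.4,249.6) and (490,250.4), just behind the two nearer balls.

```bash
python3 -c "
from h import *
L=ray('top',[(454.4,249.6),(490,250.4)],.071)*1000; print(L.round(1),L.mean(0))
d=L.mean(0)[:2]-[501,-382]; t=np.radians(-2.5); print('trough frame lip',d@[np.cos(t),np.sin(t)],d@[-np.sin(t),np.cos(t)])
pan('t5',458,484,254,284)"
```

```text
[[ 506.8 -339.7   71. ]
 [ 504.3 -429.2   71. ]] [ 505.52085281 -384.44558893   71.        ]
trough frame lip 4.623225047657421 -2.246064436754474
n 629 slope deg dz/dx -0.33 dz/dy -0.01 mean [ 460.8 -380.    71.4] range [ 424. -412.   68.] [ 496. -347.   74.]
```

Request:
servo_tool(moves=[[[-0.2, -0.2, 2, 0], [-0.2, -0.2, 4, 0], [-0.2, -0.2, 5.5, 0], [-0.2, -0.2, 6.1, 0], [-0.2, -0.2, 6.2, 0], [-0.2, -0.2, 6.2, 0]]])

```text
time_s: 17.1
tool_pos: [0.3532, -0.3759, 0.0705]
orientation: [1.0, -0.022, 0.001, 0.001]
force: [-1.3, -0.6, 1.3]
gripper_width: 0.0193
grasp_force: 60.9
```

Request:
servo_tool(moves=[[[0, 0, 0.1, 0], [0, 0, 0.1, 0], [0, 0, 0.1, 0]]])

```text
time_s: 17.48
tool_pos: [0.3528, -0.3754, 0.069]
orientation: [1.0, -0.022, 0.0, 0.0]
force: [-1.9, -0.4, 3.5]
gripper_width: 0.0189
grasp_force: 61.1
```

Request:
servo_tool(moves=[[[0.6, 0, 0, 0], [1.2, 0, 0, 0], [1.8, 0, 0, 0], [2.4, 0, 0, 0], [3, 0, 0, 0], [3.6, 0, 0, 0], [4.2, 0, 0, 0], [4.8, 0, 0, 0], [5.4, 0, 0, 0], [5.8, 0, 0, 0]]])

```text
time_s: 18.73
tool_pos: [0.4079, -0.3763, 0.0681]
orientation: [1.0, -0.021, -0.004, -0.002]
force: [-8.9, 1.6, 8.1]
gripper_width: 0.0191
grasp_force: 63.3
```

```bash
cat > m4.py <<'E'
from h import *
import sys
def balls(fn):
    a=cv2.imread(f'pics/{fn}.png'); m=cv2.inRange(cv2.cvtColor(a,cv2.COLOR_BGR2HSV),(18,110,40),(35,255,255)); W=world('top',np.load(f'pics/{fn}.npy'))*1000
    m[:,:425]=0; m[306:]=0; m=cv2.erode(m,np.ones((3,3)))
    n,l,st,ce=cv2.connectedComponentsWithStats(m); t=np.radians(-2.5)
    for i in range(1,n):
        if st[i,4]>20:
            P=W[l==i]; z=P[:,2].max()-19; w=ray('top',[ce[i]],max(z,20)/1000)[0]*1000; d=w[:2]-[501,-382]
            print('ball area',st[i,4],'px',ce[i].round(1),'trough xy',(d@[np.cos(t),np.sin(t)]).round(1),(d@[-np.sin(t),np.cos(t)]).round(1),'ztop %.1f'%np.percentile(P[:,2],95))
if __name__=='__main__':
    fn=sys.argv[1]; shot('top',fn); plan(); balls(fn)
    s=sense(); p=s['tool_pos'][:2]*1000-[501,-382]; t=np.radians(-2.5); print('lip trough',p@[np.cos(t),np.sin(t)]+150.5,p@[-np.sin(t),np.cos(t)])
E
python3 m4.py t6
```

```text
t 18.77 at [ 408.6 -376.4   68.2] close ang -92.4 q [-0.82  0.39  1.9  -0.    0.86  0.79] F [-5.8  2.3  6.9] M [0.48 0.4  0.21] w 19.1 63.2
ball area 1352 px [515.2  86.1] trough xy -82.3 357.8 ztop -12.9
lip trough 57.939956386978736 1.5417258378460934
```

```bash
cat > m5.py <<'E'
from h import *
import sys
def balls(n,fn):
    a=cv2.imread(f'pics/{fn}.png'); m=cv2.inRange(cv2.cvtColor(a,cv2.COLOR_BGR2HSV),(20,120,40),(33,255,255)); W=world(n,np.load(f'pics/{fn}.npy'))*1000
    o=np.linalg.inv(cam(n)[2])[:3,3]*1000; t=np.radians(-2.5)
    if n=='scene': m[400:]=0; m[:190]=0
    else: m[:150]=0
    m=cv2.erode(m,np.ones((3,3))); k,l,st,ce=cv2.connectedComponentsWithStats(m)
    for i in range(1,k):
        if st[i,4]<15: continue
        P=W[l==i]; P=P[np.linalg.norm(P-np.median(P,0),axis=1)<35]
        # sphere fit r=19
        from scipy.optimize import least_squares
        g=P.mean(0); x0=g+(g-o)/np.linalg.norm(g-o)*12
        r=least_squares(lambda c:np.linalg.norm(P-c,axis=1)-19,x0,loss='soft_l1'); c=r.x; d=c[:2]-[501,-382]
        print(n,'area',st[i,4],'px',ce[i].round(0),'c',c.round(1),'rms %.1f'%np.sqrt(np.mean(r.fun**2)),'trough',(d@[np.cos(t),np.sin(t)]).round(1),(d@[-np.sin(t),np.cos(t)]).round(1))
if __name__=='__main__':
    fn=sys.argv[1]
    for n in sys.argv[2:] or ('top','scene'): shot(n,n+fn); balls(n,n+fn)
    plan(); s=sense(); p=s['tool_pos'][:2]*1000-[501,-382]; t=np.radians(-2.5); print('lip trough',p@[np.cos(t),np.sin(t)]+150.5,p@[-np.sin(t),np.cos(t)])
E
python3 m5.py 7
```

```text
top area 427 px [368. 220.] c [ 587.9 -134.1    4.8] rms 8.5 trough 76.0 251.5
top area 320 px [278. 275.] c [448.6  94.9  39.4] rms 4.7 trough -73.1 474.1
scene area 439 px [335. 218.] c [460.4  89.9  37. ] rms 5.0 trough -61.1 469.6
scene area 52 px [608. 325.] c [975.6 447.5 -33.1] rms 2.3 trough 437.9 849.4
scene area 17 px [594. 337.] c [972.1 400.2 -33.3] rms 1.1 trough 436.6 802.0
scene area 195 px [175. 345.] c [ 578.3 -361.2   27. ] rms 1.5 trough 76.3 24.1
scene area 49 px [572. 350.] c [974.1 334.3 -33.5] rms 2.0 trough 441.4 736.3
scene area 210 px [146. 358.] c [ 575.8 -419.8   25. ] rms 1.3 trough 76.4 -34.5
scene area 18 px [558. 356.] c [971.5 296.6 -33.5] rms 1.2 trough 440.4 698.5
scene area 18 px [563. 359.] c [968.7 301.  -26.2] rms 1.6 trough 437.5 702.7
scene area 35 px [541. 372.] c [974.3 242.8 -32.3] rms 1.8 trough 445.6 644.8
scene area 37 px [525. 379.] c [975.5 202.1 -33. ] rms 1.7 trough 448.5 604.2
scene area 77 px [513. 390.] c [969.8 167.3 -26.9] rms 4.4 trough 444.4 569.2
t 18.88 at [ 408.8 -376.6   68.3] close ang -92.4 q [-0.82  0.39  1.9  -0.    0.86  0.79] F [-6.6  1.6  4.9] M [0.39 0.42 0.23] w 19.0 63.1
lip trough 58.12349548857466 1.4083718846142794
```

```bash
python3 -c "
from h import *
a=cv2.imread('pics/top7.png');s=cv2.imread('pics/scene7.png')
g=np.zeros((600,800,3),np.uint8)
g[:600,:400]=cv2.resize(a[195:315,430:510],(400,600),interpolation=cv2.INTER_CUBIC)
g[:600,400:]=cv2.resize(s[225:405,90:210],(400,600),interpolation=cv2.INTER_CUBIC)
cv2.imwrite('pics/c7.png',np.clip(g*1.6,0,255).astype(np.uint8))"
```

```text
(no output)
```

View pics/c7.png

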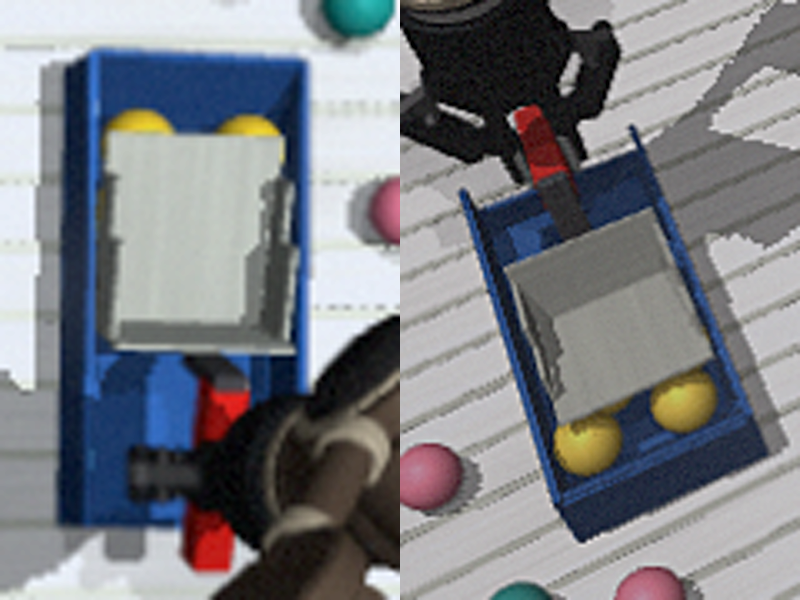

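The crop shows that the lip has ridden up onto the two nearer balls, tilted lip-up, because my downward pressure pitched it. I'll lift, back off and reset it flat.

Request:
servo_tool(moves=[[[-0.3, 0, -1.5, 0], [-0.6, 0, -3, 0], [-0.8, 0, -5, 0], [-0.8, 0, -6, 0], [-2, 0, -6, 0], [-4, 0, -6, 0], [-5.5, 0, -6, 0], [-5.8, 0, -6, 0], [-5.8, 0, -6, 0]]])

```text
time_s: 20.0
tool_pos: [0.3522, -0.3753, 0.1287]
orientation: [1.0, -0.023, 0.0, -0.0]
force: [-0.2, -0.9, -1.9]
gripper_width: 0.0195
grasp_force: 61.5
```

```bash
python3 -c "
from h import *
pan('top7',456,480,230,255)"
python3 m5.py 8 | grep -v 'trough 4'; python3 -c "
from h import *
pan('top8',458,484,254,284)"
```

```text
n 476 slope deg dz/dx 17.85 dz/dy 0.04 mean [ 528.2 -382.    42.7] range [ 498. -414.   31.] [ 558. -351.   55.]
top area 18 px [341. 208.] c [605.1 -61.9   5. ] rms 1.7 trough 90.0 324.3
top area 428 px [368. 220.] c [ 587.9 -135.4    4.5] rms 8.3 trough 76.1 250.1
top area 104 px [458. 226.] c [ 570.4 -364.3   24.5] rms 1.8 trough 68.6 20.7
top area 112 px [479. 226.] c [ 572.5 -419.    25. ] rms 1.6 trough 73.0 -33.9
top area 75 px [472. 237.] c [ 537.2 -399.1   24.4] rms 2.4 trough 36.9 -15.5
top area 80 px [454. 240.] c [ 533.2 -353.2   24.4] rms 2.1 trough 30.9 30.2
top area 321 px [278. 275.] c [448.2  94.5  39.6] rms 4.9 trough -73.5 473.7
scene area 442 px [335. 218.] c [460.5  89.6  37.3] rms 5.0 trough -61.1 469.4
scene area 424 px [172. 334.] c [ 564.2 -359.9   32.9] rms 6.5 trough 62.2 24.8
scene area 470 px [147. 348.] c [ 566.2 -412.4   32.5] rms 7.0 trough 66.5 -27.5
t 20.1 at [ 352.9 -375.5  128.9] close ang -92.6 q [-0.9   0.23  1.97  0.    0.94  0.71] F [-0.   0.9 -1.4] M [ 0.03  0.18 -0.01] w 19.2 61.5
lip trough 2.2550390231338326 -0.013469258660186334
n 563 slope deg dz/dx 15.75 dz/dy 3.53 mean [ 461.4 -374.9   99.5] range [ 427. -403.   87.] [ 494. -336.  115.]
```

Request:
servo_tool(moves=[[[-1.2, 0, 2, 0], [-1.2, 0, 4, 0], [-1.2, 0, 6, 0], [-1.2, 0, 7.2, 0], [-1.2, 0, 7.5, 0], [-1.2, 0, 7.5, 0]]])

```text
time_s: 20.85
tool_pos: [0.341, -0.375, 0.054]
orientation: [1.0, -0.022, 0.0, 0.0]
force: [0.3, 0.3, -1.4]
gripper_width: 0.0192
grasp_force: 61.5
```

Request:
servo_tool(moves=[[[0, 0, 0.2, 0], [0, 0, 0.3, 0], [0, 0, 0.3, 0]]])

```text
time_s: 21.22
tool_pos: [0.3407, -0.3748, 0.051]
orientation: [1.0, -0.022, 0.0, 0.0]
force: [-0.4, 0.2, -2.8]
gripper_width: 0.0191
grasp_force: 61.5
```

Request:
servo_tool(moves=[[[0, 0, 0, 0], [0, 0, 0, 0], [0, 0, 0, 0], [0, 0, 0, 0], [0, 0, 0, 0]]], jaw=0.45)

```text
time_s: 21.85
tool_pos: [0.3406, -0.3747, 0.0508]
orientation: [1.0, -0.022, 0.0, 0.0]
force: [0.5, -0.6, -0.1]
gripper_width: 0.0385
grasp_force: 0.0
```

Request:
servo_tool(moves=[[[0, 0, -1.8, 0], [0, 0, -1.8, 0], [2, 0, -1.8, 0], [2, 0, -1.8, 0]]])

```text
time_s: 22.35
tool_pos: [0.3625, -0.3762, 0.0692]
orientation: [1.0, -0.021, 0.001, 0.001]
force: [1.0, 0.1, 1.4]
gripper_width: 0.0385
grasp_force: 0.0
```

```bash
python3 m5.py 9 | grep -v 'trough 4'; python3 -c "
from h import *
pan('top9',456,486,260,285)
a=cv2.imread('pics/top9.png').astype(int); W=world('top',np.load('pics/top9.npy'))*1000
g=(abs(a[...,0]-a[...,2])<25)&(a[...,1]>70); t=np.radians(-2.5)
for v in range(240,300,4):
    u=np.where(g[v,445:498])[0]+445
    if len(u)>5: print(v,u.min(),u.max(),W[v,470].round(0))
R=cv2.inRange(cv2.cvtColor(a.astype(np.uint8),cv2.COLOR_BGR2HSV),(172,150,40),(180,255,255))|cv2.inRange(cv2.cvtColor(a.astype(np.uint8),cv2.COLOR_BGR2HSV),(0,150,40),(8,255,255)); R[:,:440]=0;R[:,510:]=0;R[:260]=0;R[360:]=0
P=np.argwhere(R>0)[:,::-1]; print(len(P)); print(W[R>0].mean(0), W[R>0].min(0),W[R>0].max(0))
"
```

```text
top area 442 px [367. 219.] c [ 587.6 -133.7    3.9] rms 8.5 trough 75.6 251.8
top area 195 px [456. 232.] c [ 554.2 -354.2   49.1] rms 5.9 trough 51.9 30.1
top area 112 px [479. 226.] c [ 572.8 -417.6   24.7] rms 1.9 trough 73.3 -32.4
top area 110 px [472. 239.] c [ 537.4 -400.8   24.9] rms 2.0 trough 37.2 -17.2
top area 321 px [278. 275.] c [448.6  94.5  39.6] rms 4.9 trough -73.1 473.7
scene area 441 px [335. 218.] c [460.3  89.6  37. ] rms 5.1 trough -61.2 469.4
scene area 413 px [173. 335.] c [ 566.4 -360.2   31.2] rms 6.0 trough 64.3 24.7
scene area 463 px [147. 348.] c [ 566.2 -412.5   33. ] rms 7.1 trough 66.5 -27.7
t 22.45 at [ 361.  -375.3   68.5] close ang -92.5 q [-0.89  0.33  1.98 -0.    0.83  0.73] F [-0.3  0.1 -0.1] M [-0.01 -0.01  0.  ] w 38.6 0.0
lip trough 10.29213586777135 0.6070992958146961
n 538 slope deg dz/dx -0.33 dz/dy -1.53 mean [ 453.4 -392.2    8.1] range [ 422. -435.    4.] [ 484. -359.   13.]
240 449 497 [ 533. -389.   40.]
244 460 497 [ 524. -391.   33.]
248 449 497 [ 515. -400.    5.]
252 449 497 [ 505. -399.    8.]
256 449 497 [ 494. -398.    7.]
260 449 497 [ 484. -399.    5.]
264 449 497 [ 474. -399.    5.]
268 450 497 [ 463. -397.    8.]
272 450 497 [ 453. -397.    9.]
276 450 497 [ 442. -397.    7.]
280 450 497 [ 432. -397.    8.]
284 450 497 [ 422. -395.   11.]
288 492 497 [ 413. -368.   95.]
292 492 497 [ 403. -368.   94.]
200
[ 365.25131718 -371.51377973   99.44088454] [ 317.33461646 -385.09244782   80.63371641] [ 410.17852948 -346.69046983  203.33106894]
```

Request:
servo_tool(moves=[[[0, 0, 0, 0], [0, 0, 0, 0], [0, 0, 0, 0], [0, 0, 0, 0]]], jaw=0.1)

```text
time_s: 22.95
tool_pos: [0.3602, -0.3753, 0.0685]
orientation: [1.0, -0.022, -0.0, -0.0]
force: [0.6, 0.1, -1.1]
gripper_width: 0.019
grasp_force: 59.0
```

Request:
servo_tool(moves=[[[0, 0, -0.1, 0], [0, 0, -0.15, 0], [0, 0, -0.15, 0]]])

```text
time_s: 23.32
tool_pos: [0.3604, -0.3755, 0.0702]
orientation: [1.0, -0.022, -0.0, -0.0]
force: [0.5, -0.5, -1.6]
gripper_width: 0.0188
grasp_force: 58.9
```

```bash
python3 -c "
from h import *
plan(); shot('top','t10')
pan('t10',456,486,252,285)"
```

```text
t 23.32 at [ 360.4 -375.5   70.2] close ang -92.5 q [-0.89  0.33  1.98 -0.    0.83  0.73] F [ 0.5 -0.5 -1.6] M [-0.    0.18 -0.01] w 18.8 58.9
n 708 slope deg dz/dx -0.58 dz/dy -1.59 mean [ 463.  -392.5    9.5] range [ 422. -436.    6.] [ 505. -358.   14.]
```

Request:
servo_tool(moves=[[[0.5, 0, 0, 0], [1, 0, 0, 0], [1.5, 0, 0, 0], [2, 0, 0, 0], [2.5, 0, 0, 0], [3, 0, 0, 0], [3.5, 0, 0, 0], [3.5, 0, 0, 0]]])

```text
time_s: 24.38
tool_pos: [0.3963, -0.3774, 0.0705]
orientation: [1.0, -0.022, 0.0, 0.0]
force: [-0.4, -0.1, -3.2]
gripper_width: 0.0194
grasp_force: 58.8
```

```bash
python3 m5.py 11 | grep -v 'trough 4\|trough -6\|trough -7'; python3 -c "
from h import *
pan('top11',460,482,240,268)"
```

```text
top area 406 px [369. 220.] c [ 587.6 -135.8    4.3] rms 8.4 trough 75.8 249.8
top area 353 px [467. 229.] c [ 556.7 -377.2   44.1] rms 8.1 trough 55.4 7.2
top area 108 px [471. 241.] c [ 531.5 -395.6   28.8] rms 2.2 trough 31.0 -12.3
scene area 439 px [168. 339.] c [ 569.1 -372.2   34.9] rms 7.1 trough 67.6 12.8
scene area 207 px [149. 333.] c [ 529.5 -397.7   29.7] rms 1.3 trough 29.1 -14.4
scene area 232 px [145. 355.] c [ 569.9 -418.9   24.7] rms 1.3 trough 70.5 -33.8
t 24.48 at [ 395.7 -377.2   70.3] close ang -92.5 q [-0.84  0.37  1.92  0.    0.85  0.77] F [-0.4 -0.4 -2.2] M [-0.04  0.26  0.05] w 18.9 58.8
n 431 slope deg dz/dx 3.93 dz/dy 0.71 mean [ 492.  -398.8   10. ] range [ 465. -426.    5.] [ 533. -369.   18.]
```

Request:
servo_tool(moves=[[[0.5, 0, 0, 0], [1, 0, 0, 0], [1.5, 0, 0, 0], [2, 0, 0, 0], [2.4, 0, 0, 0], [2.8, 0, 0, 0], [3.2, 0, 0, 0], [3.5, 0, 0, 0], [3.5, 0, 0, 0]]])

```text
time_s: 25.6
tool_pos: [0.4286, -0.3789, 0.0701]
orientation: [1.0, -0.023, -0.002, -0.0]
force: [-6.7, -1.2, -1.3]
gripper_width: 0.0191
grasp_force: 59.3
```

```bash
python3 m5.py 12 | grep -v 'trough 4\|trough -6\|trough -7'; python3 -c "
from h import *
pan('top12',460,484,220,262)"
```

```text
top area 448 px [367. 219.] c [ 588.4 -131.     4.4] rms 8.3 trough 76.4 254.5
top area 356 px [473. 228.] c [ 564.8 -396.6   46. ] rms 7.3 trough 64.4 -11.8
top area 112 px [460. 245.] c [ 520.3 -366.8   26.6] rms 2.0 trough 18.6 16.0
scene area 198 px [163. 324.] c [ 521.9 -365.9   29. ] rms 1.5 trough 20.2 17.0
scene area 472 px [147. 349.] c [ 570.9 -413.9   35.1] rms 6.8 trough 71.2 -28.8
scene area 224 px [166. 348.] c [ 578.2 -379.7   28.3] rms 1.4 trough 77.0 5.6
t 25.7 at [ 428.6 -378.9   70.1] close ang -92.6 q [-0.8   0.41  1.86 -0.    0.87  0.82] F [-5.5 -1.5 -1.6] M [-0.35  1.31 -0.48] w 18.8 59.2
lip trough 78.04590856815898 -0.03713456830743089
n 709 slope deg dz/dx 18.05 dz/dy 13.52 mean [ 535.7 -399.    28.4] range [ 481. -433.    3.] [ 585. -362.   51.]
```

Request:
servo_tool(moves=[[[0.3, 0, 0, 0], [0.6, 0, 0, 0], [0.8, 0, 0, 0], [1, 0, 0, 0], [1, 0, 0, 0]]])

```text
time_s: 26.32
tool_pos: [0.431, -0.3796, 0.0709]
orientation: [1.0, -0.021, -0.01, -0.001]
force: [-27.8, -3.5, 15.0]
gripper_width: 0.0188
grasp_force: 61.5
```

```bash
python3 m5.py 13 | grep -v 'trough 4\|trough -6\|trough -7'; python3 -c "
from h import *
a=cv2.imread('pics/top13.png');s=cv2.imread('pics/scene13.png')
g=np.zeros((600,800,3),np.uint8)
g[:600,:400]=cv2.resize(a[195:315,430:510],(400,600),interpolation=cv2.INTER_CUBIC)
g[:600,400:]=cv2.resize(s[285:405,110:190],(400,600),interpolation=cv2.INTER_CUBIC)
cv2.imwrite('pics/c8.png',np.clip(g*1.6,0,255).astype(np.uint8))"
```

```text
top area 452 px [367. 219.] c [ 588.8 -130.6    4.1] rms 8.4 trough 76.8 255.0
top area 476 px [468. 233.] c [ 558.3 -387.3   42.9] rms 8.8 trough 57.5 -2.8
scene area 669 px [153. 340.] c [ 559.7 -394.1   48.1] rms 7.7 trough 59.2 -9.5
scene area 221 px [169. 347.] c [ 578.2 -371.9   28.7] rms 1.4 trough 76.7 13.4
t 26.43 at [ 431.  -379.6   70.9] close ang -92.4 q [-0.79  0.42  1.84 -0.01  0.89  0.83] F [-27.   -2.7  14. ] M [-0.69  4.13 -0.46] w 19.4 61.5
lip trough 80.4855941425955 -0.6942029470578528
```

View pics/c8.png

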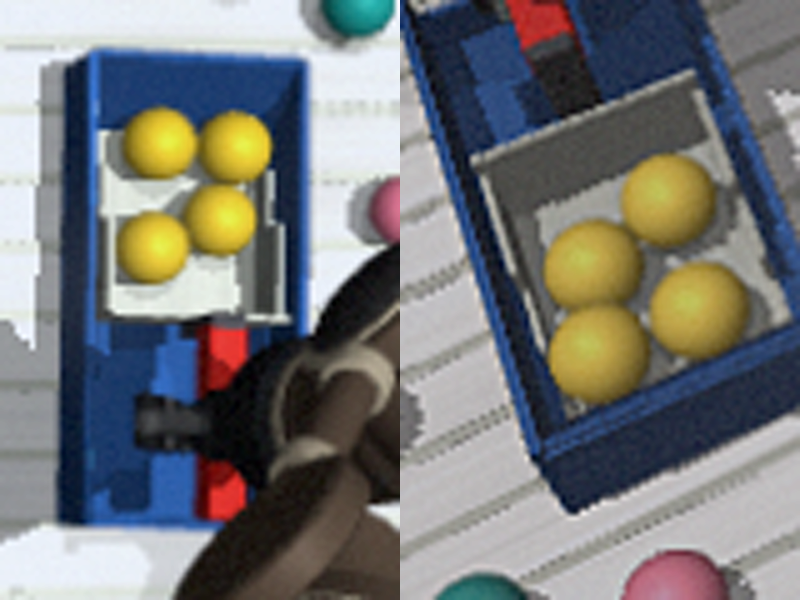

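The picture shows all four yellow balls on the pan with the lip at the foot of the ramp. Next I tilt the lip up by pivoting the scoop about its rear edge on the trough floor, so the balls roll to the back.

Request:
servo_tool(moves=[[[-0.4, 0, 0.1, 0], [-0.8, 0, 0.2, 0], [-1.1, 0, 0.4, 0], [-1.4, 0, 0.6, 0], [-1.7, 0, 0.8, 0], [-2, 0, 1, 0], [-2.3, 0, 1.15, 0], [-2.5, 0, 1.25, 0], [-2.5, 0, 1.25, 0]]])

```text
time_s: 27.55
tool_pos: [0.4203, -0.3804, 0.0613]
orientation: [1.0, -0.023, 0.005, 0.003]
force: [2.8, 2.0, 5.2]
gripper_width: 0.0192
grasp_force: 61.2
```

```bash
cat > m6.py <<'E'
from h import *
import sys
# multi-ball by Hough on yellow mask; report centres
fn=sys.argv[1]; t=np.radians(-2.5)
for n,box in (('top',(430,195,510,315)),('scene',(90,270,220,405))) if len(sys.argv)<3 else [(sys.argv[2],tuple(map(int,sys.argv[3:7])))]:
    shot(n,n+fn); a=cv2.imread(f'pics/{n}{fn}.png'); W=world(n,np.load(f'pics/{n}{fn}.npy'))*1000
    m=cv2.inRange(cv2.cvtColor(a,cv2.COLOR_BGR2HSV),(18,110,30),(35,255,255)); u0,v0,u1,v1=box
    D=cv2.distanceTransform(cv2.resize(m[v0:v1,u0:u1],None,fx=4,fy=4,interpolation=cv2.INTER_LINEAR),cv2.DIST_L2,5)
    o=np.linalg.inv(cam(n)[2])[:3,3]*1000
    for k in range(7):
        v,u=np.unravel_index(D.argmax(),D.shape); r=D[v,u]/4
        if r<4: break
        p=(u0+u/4,v0+v/4); w=W[int(round(p[1])),int(round(p[0]))]; c=w+(w-o)/np.linalg.norm(w-o)*19; d=c[:2]-[501,-382]
        print(n,'px',p,'r %.1f'%r,'c',c.round(1),'trough',(d@[np.cos(t),np.sin(t)]).round(0),(d@[-np.sin(t),np.cos(t)]).round(0))
        cv2.circle(D,(int(u),int(v)),int(r*4*1.5),0,-1)
plan()
E
python3 m6.py 14
python3 -c "
from h import *
pan('top14',454,488,216,240)"
```

```text
top px (np.float64(475.75), np.float64(252.25)) r 7.5 c [ 503.  -406.3   32.9] trough 3.0 -24.0
top px (np.float64(477.0), np.float64(237.75)) r 7.4 c [ 538.9 -410.4   32.3] trough 39.0 -27.0
top px (np.float64(460.75), np.float64(252.0)) r 7.4 c [ 503.4 -368.    31. ] trough 2.0 14.0
top px (np.float64(462.0), np.float64(237.25)) r 7.4 c [ 541.7 -371.7   31.4] trough 40.0 12.0
scene px (np.float64(145.5), np.float64(339.25)) r 9.8 c [ 542.5 -406.3   32.8] trough 42.0 -23.0
scene px (np.float64(164.25), np.float64(331.0)) r 9.7 c [ 545.2 -370.    35.3] trough 44.0 14.0
scene px (np.float64(141.5), np.float64(325.25)) r 9.3 c [ 504.3 -403.7   28.7] trough 4.0 -22.0
scene px (np.float64(161.25), np.float64(316.75)) r 8.9 c [ 507.7 -364.6   31.2] trough 6.0 18.0
t 27.65 at [ 420.3 -380.4   61.3] close ang -92.6 q [-0.81  0.41  1.89  0.    0.83  0.8 ] F [3.1 2.8 6.8] M [ 0.48 -0.96  0.14] w 19.4 61.2
n 499 slope deg dz/dx -34.07 dz/dy 5.02 mean [ 566.4 -395.4   28. ] range [ 534. -440.    4.] [ 598. -353.   55.]
```

All four balls now sit packed 2×2 at the rear of the tilted pan. I lift gently.

Request:
servo_tool(moves=[[[0, 0, -0.2, 0], [0, 0, -0.7, 0], [0, 0, -1.5, 0], [0, 0, -2.7, 0], [0, 0, -4, 0], [0, 0, -5.5, 0], [0, 0, -7, 0], [0, 0, -8.2, 0], [0, 0, -9, 0], [0, 0, -9.3, 0]]])

```text
time_s: 28.9
tool_pos: [0.4157, -0.3782, 0.1514]
orientation: [1.0, -0.022, 0.0, 0.0]
force: [-0.3, 0.5, -4.0]
gripper_width: 0.019
grasp_force: 59.7
```

```bash
python3 m6.py 15
python3 -c "
from h import *
pan('top15',456,484,210,228)"
```

```text
top px (np.float64(488.0), np.float64(236.75)) r 8.0 c [ 533.1 -408.8  117. ] trough 33.0 -25.0
top px (np.float64(487.0), np.float64(252.25)) r 8.0 c [ 497.3 -404.6  118.6] trough -3.0 -23.0
top px (np.float64(470.5), np.float64(251.75)) r 7.9 c [ 497.5 -363.3  119.1] trough -4.0 18.0
top px (np.float64(472.25), np.float64(235.75)) r 7.9 c [ 535.4 -369.2  119.7] trough 34.0 14.0
scene px (np.float64(132.25), np.float64(312.5)) r 10.8 c [ 534.6 -405.7  120.4] trough 35.0 -22.0
scene px (np.float64(152.75), np.float64(304.75)) r 10.4 c [ 538.6 -367.9  119.1] trough 37.0 16.0
scene px (np.float64(148.75), np.float64(289.75)) r 9.1 c [ 499.4 -363.7  116.7] trough -2.0 18.0
scene px (np.float64(129.25), np.float64(296.5)) r 8.2 c [ 495.5 -400.3  119.2] trough -5.0 -19.0
t 29.0 at [ 415.5 -378.   150.9] close ang -92.5 q [-0.82  0.28  1.85 -0.    1.01  0.8 ] F [-0.1  0.6 -3.7] M [ 0.01  0.3  -0.04] w 18.8 59.6
n 316 slope deg dz/dx -59.54 dz/dy 15.31 mean [ 583.1 -380.2   72.8] range [ 557. -430.   22.] [ 611. -340.  121.]
```

All four are held, but the tilt is only about 1°. I'll creep forward over the trough's far rim and press the front of the pan down on it to tilt it more.

Request:
servo_tool(moves=[[[0.1, 0, 0.1, 0], [0.4, 0, 0.4, 0], [0.8, 0, 0.8, 0], [1.3, 0, 1.2, 0], [1.8, 0, 1.6, 0], [2.3, 0, 2, 0], [2.8, 0, 2.2, 0], [3.3, 0, 2.3, 0], [3.8, 0, 2.4, 0], [4.3, 0, 2.4, 0]]])

```text
time_s: 30.25
tool_pos: [0.4588, -0.38, 0.1268]
orientation: [1.0, -0.022, 0.0, 0.0]
force: [-0.8, 0.8, -4.1]
gripper_width: 0.0193
grasp_force: 59.6
```

Request:
servo_tool(moves=[[[0.5, 0, 0, 0], [1, 0, 0, 0], [1.5, 0, 0, 0], [1.9, 0, 0, 0], [2.2, 0, 0, 0], [2.5, 0, 0.1, 0], [2.6, 0, 0.3, 0], [2.7, 0, 0.6, 0], [2.7, 0, 1, 0], [2.7, 0, 1.3, 0]]])

```text
time_s: 31.5
tool_pos: [0.4852, -0.3809, 0.1133]
orientation: [1.0, -0.022, -0.0, -0.0]
force: [0.2, -0.4, -3.3]
gripper_width: 0.0192
grasp_force: 59.6
```

```bash
python3 m6.py 16 top 400 150 520 300
```

```text
top px (np.float64(482.5), np.float64(210.25)) r 7.9 c [ 603.4 -408.6   82.8] trough 103.0 -22.0
top px (np.float64(481.75), np.float64(224.75)) r 7.7 c [ 566.3 -407.6   81.7] trough 66.0 -23.0
top px (np.float64(467.25), np.float64(209.25)) r 7.6 c [ 606.2 -371.7   80.9] trough 105.0 15.0
top px (np.float64(466.0), np.float64(224.5)) r 7.5 c [ 568.6 -367.    83.5] trough 67.0 18.0
t 31.55 at [ 485.  -380.7  112.8] close ang -92.5 q [-0.74  0.42  1.74 -0.    0.98  0.88] F [-0.2 -0.4 -4.4] M [ 0.03  0.36 -0.06] w 18.8 59.6
```

Request:
servo_tool(moves=[[[0, 0, 0.3, 0], [0, 0, 0.7, 0], [0, 0, 1.1, 0], [0, 0, 1.5, 0], [0, 0, 1.9, 0], [0, 0, 2.2, 0], [0, 0, 2.4, 0], [0, 0, 2.4, 0]]])

```text
time_s: 32.55
tool_pos: [0.4849, -0.382, 0.0914]
orientation: [1.0, -0.022, -0.0, 0.001]
force: [-6.6, 0.7, 5.5]
gripper_width: 0.0194
grasp_force: 61.9
```

```bash
python3 m6.py 17 top 400 150 520 300
```

```text
top px (np.float64(480.25), np.float64(224.25)) r 7.8 c [ 570.9 -408.6   64.1] trough 71.0 -24.0
top px (np.float64(464.75), np.float64(223.5)) r 7.5 c [ 570.9 -370.    65.6] trough 69.0 15.0
top px (np.float64(481.5), np.float64(209.25)) r 7.5 c [ 607.4 -412.2   72.8] trough 108.0 -26.0
top px (np.float64(466.25), np.float64(208.75)) r 7.4 c [ 607.9 -372.6   69.9] trough 106.0 14.0
t 32.6 at [ 484.9 -382.    91.4] close ang -92.5 q [-0.74  0.45  1.75 -0.    0.94  0.88] F [-6.   0.9  6.2] M [0.1  0.55 0.04] w 18.9 61.9
```

The tilt is now about 10° lip-up. I lift and work out the case pose.

Request:
servo_tool(moves=[[[0, 0, -0.5, 0], [0, 0, -1.5, 0], [0, 0, -3, 0], [0, 0, -5, 0], [0, 0, -7, 0], [0, 0, -9, 0], [0, 0, -10.5, 0], [0, 0, -11.3, 0], [0, 0, -11.6, 0], [0, 0, -11.6, 0]]])

```text
time_s: 33.85
tool_pos: [0.4852, -0.3809, 0.2053]
orientation: [1.0, -0.022, -0.0, -0.0]
force: [-0.6, 0.2, -4.0]
gripper_width: 0.0188
grasp_force: 60.4
```

```bash
python3 m6.py 18 top 400 150 540 300; python3 -c "
from h import *
W=world('top',np.load('pics/t3.npy'))*1000
S=W[178:262,222:304].reshape(-1,3); R=S[(S[:,2]>58)&(S[:,2]<70)]
print(len(R)); 
# fit rectangle 160x150 outline (rim centre 155.5x145.5) by least squares
from scipy.optimize import least_squares
def f(p):
    t=p[2]; d=R[:,:2]-p[:2]; x=d@[np.cos(t),np.sin(t)]; y=d@[-np.sin(t),np.cos(t)]
    return np.maximum(abs(x)-77.7,abs(y)-72.7)
r=least_squares(f,[595,137,0],loss='soft_l1',f_scale=2); print(r.x[:2],np.degrees(r.x[2]),np.median(abs(r.fun)))
P=W[190:250,240:290].reshape(-1,3); print('floor z',np.median(P[:,2]))
"
```

```text
top px (np.float64(496.25), np.float64(218.0)) r 8.5 c [ 570.1 -406.7  179.4] trough 70.0 -22.0
top px (np.float64(497.75), np.float64(201.5)) r 8.5 c [ 605.4 -410.2  186.4] trough 106.0 -24.0
top px (np.float64(481.25), np.float64(200.75)) r 8.3 c [ 608.3 -372.4  182.8] trough 107.0 14.0
top px (np.float64(479.25), np.float64(217.25)) r 8.0 c [ 572.9 -368.7  176. ] trough 71.0 16.0
t 33.9 at [ 485.  -380.8  204.9] close ang -92.5 q [-0.74  0.32  1.68 -0.    1.15  0.88] F [ 0.8 -0.4 -3.3] M [ 0.03  0.3  -0.03] w 19.3 60.4
169
[590.17302024 133.03076301] 2.6131644826252898 1.541895850791164
floor z 606.1912518939931
```

```bash
python3 -c "
from h import *
from scipy.optimize import least_squares
for n in('top','scene'):
    W=world(n,np.load(f'pics/{n}0.npy'))*1000
    S=W.reshape(-1,3); R=S[(S[:,2]>60)&(S[:,2]<69)&(abs(S[:,0]-592)<100)&(abs(S[:,1]-135)<95)]
    def f(p):
        t=p[2]; d=R[:,:2]-p[:2]; x=d@[np.cos(t),np.sin(t)]; y=d@[-np.sin(t),np.cos(t)]
        return np.maximum(abs(x)-77.7,abs(y)-72.7)
    r=least_squares(f,[592,135,0.03],loss='soft_l1',f_scale=2); print(n,len(R),r.x[:2].round(1),np.degrees(r.x[2]).round(2),np.median(abs(r.fun)).round(2))
    K=S[(S[:,2]<30)&(abs(S[:,0]-592)<40)&(abs(S[:,1]-135)<40)]; print(np.median(K[:,2]))
plan((490,128,205,92.6))
"
```

```text
top 494 [589.2 134.2] 3.12 1.28
5.4342988019104865
scene 721 [592.2 134.2] 3.21 1.37
6.4728800787241525
t 33.9 at [ 485.  -380.8  204.9] close ang -92.5 q [-0.74  0.32  1.68 -0.    1.15  0.88] F [ 0.8 -0.4 -3.3] M [ 0.03  0.3  -0.03] w 19.3 60.4
(490, 128, 205, 92.6) -> [np.float64(-1.76), np.float64(-50.85), np.float64(-0.01), np.float64(-5.1)]
```

Request:
servo_tool(moves=[[[0, -0.5, 0, 0], [0, -2, 0, 0], [-0.2, -4.5, 0, -0.5], [-0.4, -8, 0, -1], [-0.6, -12, 0, -2], [-0.8, -16, 0, -3], [-0.9, -20, 0, -4], [-1, -24, 0, -5], [-1.2, -28, 0, -5.6], [-1.3, -32, 0, -5.6]]])

```text
time_s: 35.15
tool_pos: [0.4854, -0.0579, 0.2058]
orientation: [1.0, 0.027, -0.0, -0.0]
force: [0.5, -0.1, -3.2]
gripper_width: 0.0194
grasp_force: 60.4
```

Request:
servo_tool(moves=[[[0, -4, 0, 0], [0, -7.8, 0, 0], [0, -11.2, 0, 0], [0, -14, 0, 0], [0, -16, 0, 0], [0, -17.2, 0, 0], [0, -17.6, 0, 0], [0, -17.6, 0, 0]]])

```text
time_s: 36.15
tool_pos: [0.477, 0.1149, 0.2058]
orientation: [1.0, 0.027, -0.0, 0.0]
force: [0.3, 0.5, -3.6]
gripper_width: 0.019
grasp_force: 60.4
```

```bash
python3 m6.py 19 top 180 130 360 300; python3 -c "
from h import *
plan((490.8,128.7,80,93.1),(510,129.7,150,93.1))"
```

```text
top px (np.float64(251.0), np.float64(205.75)) r 8.5 c [598.5 143.9 182.8] trough 75.0 530.0
top px (np.float64(268.25), np.float64(204.75)) r 8.2 c [599.5 105.3 189. ] trough 77.0 491.0
top px (np.float64(351.75), np.float64(215.0)) r 6.8 c [604.3 -93.   -3.6] trough 91.0 293.0
top px (np.float64(284.5), np.float64(275.75)) r 6.2 c [445.3  82.1  29.8] trough -76.0 461.0
top px (np.float64(251.75), np.float64(218.25)) r 4.6 c [572.6 142.4 175.7] trough 49.0 527.0
top px (np.float64(272.75), np.float64(217.75)) r 4.4 c [571.9  95.1 178.3] trough 50.0 480.0
t 36.2 at [477.1 114.6 205.7] close ang -87.0 q [ 0.15  0.08  1.97 -0.    1.1   1.66] F [ 0.3  0.3 -2.6] M [0.01 0.32 0.  ] w 19.1 60.4
t 36.2 at [477.1 114.6 205.7] close ang -87.0 q [ 0.15  0.08  1.97 -0.    1.1   1.66] F [ 0.3  0.3 -2.6] M [0.01 0.32 0.  ] w 19.1 60.4
(490.8, 128.7, 80, 93.1) -> [np.float64(1.44), np.float64(-1.34), np.float64(12.57), np.float64(-0.1)]
(510, 129.7, 150, 93.1) -> [np.float64(3.37), np.float64(-1.34), np.float64(5.57), np.float64(-0.1)]
```

Request:
servo_tool(moves=[[[0.4, -0.4, 0.3, 0], [0.8, -0.8, 1, 0], [1.2, -1.2, 2.2, 0], [1.4, -1.4, 4, 0], [1.4, -1.4, 6, 0], [1.4, -1.4, 8, 0], [1.4, -1.4, 9.8, 0], [1.4, -1.4, 11.2, 0], [1.4, -1.4, 12, 0], [1.4, -1.4, 12.2, 0]]])

```text
time_s: 37.45
tool_pos: [0.4902, 0.1296, 0.0831]
orientation: [1.0, 0.027, -0.001, 0.0]
force: [-1.4, 0.7, -3.6]
gripper_width: 0.019
grasp_force: 60.3
```

```bash
python3 m6.py 20 scene 300 170 450 300; python3 -c "
from h import *
plan((490.8,128.7,80,93.1))"
```

```text
scene px (np.float64(336.25), np.float64(217.0)) r 12.1 c [456.1  95.1  36.1] trough -66.0 475.0
scene px (np.float64(391.5), np.float64(241.75)) r 9.3 c [605.6 149.1  58.8] trough 81.0 535.0
scene px (np.float64(303.75), np.float64(299.75)) r 9.2 c [605.1 -82.3   1.1] trough 91.0 304.0
scene px (np.float64(375.0), np.float64(239.75)) r 6.6 c [580.5 119.9  58.2] trough 58.0 505.0
scene px (np.float64(317.5), np.float64(299.5)) r 5.0 c [618.7 -54.5  -2.8] trough 103.0 332.0
scene px (np.float64(383.5), np.float64(253.0)) r 4.7 c [620.2 116.3  55.2] trough 97.0 503.0
t 37.5 at [490.5 129.6  83.4] close ang -86.9 q [ 0.17  0.28  2.01 -0.    0.85  1.69] F [ 0.1  0.8 -3. ] M [-0.06  0.34  0.05] w 19.2 60.3
t 37.5 at [490.5 129.6  83.4] close ang -86.9 q [ 0.17  0.28  2.01 -0.    0.85  1.69] F [ 0.1  0.8 -3. ] M [-0.06  0.34  0.05] w 19.2 60.3
(490.8, 128.7, 80, 93.1) -> [np.float64(0.03), np.float64(0.09), np.float64(0.34), np.float64(-0.0)]
```

Request:
servo_tool(moves=[[[0.4, 0, 0, 0], [0.9, 0, 0, 0], [1.4, 0, 0, 0], [1.8, 0, 0, 0], [2.2, 0, 0, 0], [2.6, 0, 0, 0], [3.1, 0, -0.6, 0], [3.6, 0, -1.2, 0], [4.1, 0, -1.8, 0], [4.6, 0, -2.4, 0]]])

```text
time_s: 38.75
tool_pos: [0.5228, 0.1311, 0.1041]
orientation: [1.0, 0.027, -0.015, 0.001]
force: [-12.1, -1.1, 2.1]
gripper_width: 0.0195
grasp_force: 63.7
```

```bash
python3 m6.py 21 scene 340 190 450 300;python3 m6.py 21 top 225 170 305 262
```

```text
scene px (np.float64(401.5), np.float64(247.25)) r 8.6 c [628.6 159.7  58.2] trough 104.0 547.0
scene px (np.float64(388.5), np.float64(254.5)) r 8.6 c [628.4 120.9  57.4] trough 105.0 508.0
scene px (np.float64(340.0), np.float64(216.0)) r 8.5 c [458.6 105.1  36.5] trough -64.0 485.0
scene px (np.float64(390.75), np.float64(236.25)) r 8.2 c [590.4 157.6  59.7] trough 66.0 543.0
scene px (np.float64(378.5), np.float64(243.0)) r 7.1 c [592.  119.8  59.3] trough 69.0 505.0
t 38.8 at [528.3 131.5 106.2] close ang -86.9 q [0.16 0.32 1.9  0.   0.94 1.68] F [-7.5 -1.   1.9] M [-0.06  1.74  0.04] w 19.1 63.6
t 38.85 at [530.9 131.8 106.9] close ang -86.9 q [0.16 0.32 1.9  0.   0.93 1.68] F [-7.1 -0.4  0.6] M [-0.21  2.02 -0.07] w 18.8 63.6
```

Request:
servo_tool(moves=[[[0.3, 0, -0.2, 0], [0.7, 0, -0.6, 0], [1.1, 0, -1, 0], [1.5, 0, -1.4, 0], [1.8, 0, -1.6, 0], [1.8, 0, -1.6, 0]]])

```text
time_s: 39.6
tool_pos: [0.5547, 0.133, 0.124]
orientation: [1.0, 0.027, 0.0, 0.0]
force: [-3.6, -0.7, -1.3]
gripper_width: 0.0195
grasp_force: 63.6
```

```bash
python3 m6.py 22 scene 345 190 450 300
```

```text
scene px (np.float64(397.0), np.float64(242.0)) r 8.5 c [611.3 158.8  58.7] trough 87.0 545.0
scene px (np.float64(405.25), np.float64(253.0)) r 6.8 c [640.9 160.   49.6] trough 116.0 548.0
scene px (np.float64(383.5), np.float64(249.5)) r 6.5 c [615.1 119.7  58.4] trough 92.0 506.0
scene px (np.float64(391.75), np.float64(260.75)) r 6.5 c [645.9 119.5  52.3] trough 123.0 507.0
t 39.65 at [554.7 133.  124. ] close ang -86.9 q [ 0.16  0.33  1.84 -0.    0.97  1.68] F [-4.2 -0.3 -1.4] M [-0.1   1.08  0.06] w 19.5 63.6
```

Request:
servo_tool(moves=[[[-0.8, 0, 0, 0], [-1.6, 0, 0, 0], [-2.6, 0, -0.2, 0], [-3.6, 0, -0.8, 0], [-4.4, 0, -1.5, 0], [-5, 0, -2.2, 0], [-5.4, 0, -2.8, 0], [-5.6, 0, -3, 0], [-5.6, 0, -3, 0], [-5.6, 0, -3, 0]]])

```text
time_s: 40.9
tool_pos: [0.4983, 0.13, 0.1535]
orientation: [1.0, 0.027, -0.0, 0.0]
force: [-0.5, -0.3, -2.7]
gripper_width: 0.0188
grasp_force: 63.6
```

```bash
python3 m6.py 23 scene 345 190 450 300; python3 m6.py 23 top 225 170 305 262
```

```text
scene px (np.float64(396.0), np.float64(253.25)) r 8.4 c [630.4 142.9  49.3] trough 106.0 530.0
t 40.95 at [498.3 130.  153.4] close ang -86.9 q [0.17 0.19 1.95 0.   1.   1.69] F [ 0.   0.1 -2.4] M [-0.01  0.19 -0.02] w 19.1 63.6
top px (np.float64(253.5), np.float64(198.75)) r 7.4 c [640.2 158.   39.7] trough 116.0 546.0
top px (np.float64(268.75), np.float64(198.0)) r 7.3 c [645.4 121.6  23.9] trough 122.0 509.0
top px (np.float64(282.5), np.float64(199.75)) r 6.9 c [640.9  88.6  19. ] trough 119.0 476.0
t 41.0 at [498.3 130.  153.4] close ang -86.9 q [0.17 0.19 1.95 0.   1.   1.69] F [-0.8  0.4 -2. ] M [ 0.03  0.15 -0.02] w 19.1 63.6
```

Request:
servo_tool(moves=[[[0, 0, -1, 0], [0, 0, -2.5, 0], [-1, 0, -4, 0], [-2.5, 0, -5, 0], [-4, 0, -6, 0], [-5, 0, -6, 0], [-5, 0, -6, 0]]])

```text
time_s: 41.88
tool_pos: [0.4482, 0.1274, 0.2141]
orientation: [1.0, 0.027, 0.0, -0.0]
force: [0.7, 0.7, -2.1]
gripper_width: 0.0189
grasp_force: 63.6
```

```bash
python3 m6.py 24 scene 345 150 450 300; python3 m6.py 24 top 225 170 305 265
```

```text
scene px (np.float64(370.5), np.float64(236.5)) r 7.8 c [541.2 137.8  23.6] trough 17.0 521.0
scene px (np.float64(389.75), np.float64(265.5)) r 4.0 c [639.5 123.1  24.9] trough 116.0 511.0
t 41.92 at [448.7 127.4 213.9] close ang -86.9 q [ 0.18  0.02  2.01 -0.    1.11  1.7 ] F [ 0.2 -0.1 -1.9] M [-0.03  0.08  0.02] w 18.8 63.6
top px (np.float64(253.25), np.float64(198.75)) r 7.5 c [643.5 163.2  21.6] trough 119.0 551.0
top px (np.float64(268.75), np.float64(198.0)) r 7.3 c [646.4 122.2  18.7] trough 123.0 510.0
top px (np.float64(282.5), np.float64(199.75)) r 6.9 c [639.6  88.   26.1] trough 118.0 476.0
t 41.98 at [448.8 127.4 213.8] close ang -86.9 q [ 0.18  0.02  2.01 -0.    1.11  1.7 ] F [-0.6 -0.2 -1.9] M [ 0.01  0.12 -0.02] w 18.9 63.6
```

All four balls are in the case, and the scoop's torque reads as empty. I return it to its place.

Request:
servo_tool(moves=[[[-1.5, -5, 0, 0], [-3, -10, 0, 0], [-4.5, -15, 0, 2], [-5.5, -20, 1, 4], [-6.1, -24, 3, 5], [-6.1, -24.8, 6, 5], [-6.1, -24.8, 9, 5], [-6.1, -24.8, 10.5, 5], [-6.1, -24.8, 10.5, 5]]])

```text
time_s: 43.1
tool_pos: [0.3741, 0.3713, 0.1076]
orientation: [1.0, -0.017, -0.001, 0.001]
force: [-0.4, 0.2, -1.8]
gripper_width: 0.0191
grasp_force: 63.6
```

Request:
servo_tool(moves=[[[0, 0, 0.8, 0], [0, 0, 1.5, 0], [-0.3, 0, 2, 0], [-0.6, 0, 2.5, 0], [-0.9, 0, 3, 0], [-1.1, 0, 3.4, 0], [-1.3, 0, 3.8, 0], [-1.3, 0, 4, 0], [-1.3, 0, 4, 0]]])

```text
time_s: 44.22
tool_pos: [0.3629, 0.3739, 0.0711]
orientation: [1.0, -0.017, 0.002, -0.002]
force: [-3.6, 1.4, 5.5]
gripper_width: 0.0192
grasp_force: 64.0
```

```bash
python3 -c "
from h import *
plan(); shot('top','t25')
W=world('top',np.load('pics/t25.npy'))*1000
uv=proj('top',[[.44,.37,.01],[.50,.37,.01]]); print(uv)
(a,b),(c,d)=uv.astype(int); pan('t25',a-14,a+14,d,b)"
```

```text
t 44.23 at [362.9 373.9  71.1] close ang -91.9 q [0.72 0.33 1.99 0.   0.82 2.32] F [-3.6  1.4  5.5] M [ 0.05 -0.    0.09] w 19.2 64.0
[[173.01761662 278.49621414]
 [173.50435531 255.22455508]]
n 511 slope deg dz/dx -4.60 dz/dy -0.18 mean [472.9 374.2   4.3] range [444. 337.  -1.] [501. 412.   9.]
```

Request:
servo_tool(moves=[[[-0.1, 0, 0.3, 0], [-0.2, 0, 0.6, 0], [-0.2, 0, 0.75, 0], [-0.2, 0, 0.75, 0]]])

```text
time_s: 44.78
tool_pos: [0.3604, 0.3733, 0.0623]
orientation: [1.0, -0.017, 0.001, -0.001]
force: [-3.3, 1.0, 5.4]
gripper_width: 0.0192
grasp_force: 64.1
```

Request:
servo_tool(moves=[[[0, 0, 0, 0], [0, 0, 0, 0], [0, 0, 0, 0], [0, 0, 0, 0], [0, 0, 0, 0], [0, 0, 0, 0], [0, 0, 0, 0]]], jaw=0.9)

```text
time_s: 45.65
tool_pos: [0.3594, 0.3723, 0.0613]
orientation: [1.0, -0.017, 0.0, -0.0]
force: [0.1, 0.5, -0.0]
gripper_width: 0.0766
grasp_force: 0.0
```

Request:
servo_tool(moves=[[[0, 0, -2, 0], [0, 0, -5, 0], [0, 0, -10, 0], [-2, 0, -14, 0], [-5, -5, -16, 0], [-5, -10, -16, 0], [-5, -15, -16, 0], [-5, -15, -16, 0], [-5, -15, -16, 0]]])

```text
time_s: 46.78
tool_pos: [0.3141, 0.523, 0.2205]
orientation: [1.0, -0.017, -0.0, 0.001]
force: [-0.3, 0.4, 0.0]
gripper_width: 0.0765
grasp_force: 0.0
```

```bash
python3 m6.py 26 top 225 170 305 265; python3 m6.py 27 scene 345 150 450 300; python3 -c "
from h import *
from m2 import combs
(a,b),(c,d)=proj('top',[[.44,.37,.01],[.50,.37,.01]]).astype(int); pan('top26',a-14,a+14,d,b); pan('top0',166,188,244,275)
combs('top26',(328,195,400,240),.016); combs('t3',(328,195,400,240),.016)
W=world('top',np.load('pics/top26.npy'))*1000
for nm,z,box in(('ring',(15,35),(162,194,200,230)),('plug',(50,140),(370,160,410,200)),('cap',(40,60),(262,258,296,292))):
    u0,v0,u1,v1=box; P=W[v0:v1,u0:u1].reshape(-1,3); P=P[(P[:,2]>z[0])&(P[:,2]<z[1])]; print(nm,len(P),P.mean(0).round(1))
P=W[285:330,150:185].reshape(-1,3); P=P[(P[:,2]>70)&(P[:,2]<110)]; print('handle',len(P),np.median(P,0).round(1))
"
```

```text
top px (np.float64(253.25), np.float64(198.75)) r 7.5 c [643.5 163.2  21.3] trough 119.0 551.0
top px (np.float64(268.75), np.float64(198.0)) r 7.3 c [645.2 121.5  25.3] trough 122.0 509.0
top px (np.float64(282.5), np.float64(199.75)) r 6.9 c [639.3  87.8  28.2] trough 118.0 475.0
top px (np.float64(262.75), np.float64(239.25)) r 6.0 c [539.9 136.5  22.1] trough 16.0 520.0
t 46.83 at [314.2 522.6 220.7] close ang -92.0 q [ 0.96  0.29  1.68 -0.    1.17  2.56] F [-0.6  0.5 -0.3] M [-0.01  0.01 -0.04] w 76.9 0.0
scene px (np.float64(370.0), np.float64(235.75)) r 7.9 c [539.9 138.9  21.7] trough 16.0 522.0
scene px (np.float64(389.75), np.float64(265.5)) r 4.0 c [640.7 121.9  27. ] trough 118.0 509.0
t 46.88 at [314.4 522.5 220.9] close ang -92.0 q [ 0.96  0.29  1.68 -0.    1.17  2.56] F [-0.3 -0.6 -0.2] M [ 0.01 -0.02 -0.01] w 76.7 0.0
n 486 slope deg dz/dx -0.31 dz/dy -0.37 mean [472.7 375.9   2.3] range [444. 338.  -1.] [501. 411.   5.]
n 534 slope deg dz/dx 0.44 dz/dy -0.81 mean [491.7 364.8   2.2] range [452. 336.  -1.] [530. 393.   6.]
[ 595.2 -120.8] [147.3  38.9] 73.0 mean [ 592.8 -123.5]
[ 594.9 -120.7] [147.3  38.7] 73.1 mean [ 592.9 -123.3]
ring 403 [613.1 354.   23.3]
plug 260 [ 679.7 -180.9  114.7]
cap 441 [449.1  94.9  48.4]
handle 367 [359.2 368.8  90.6]
```

Everything checks out: four balls in the case, scoop flat and released, combs stacked, and the plug gauge, ring gauge and cap where they were.

```bash
python3 -c "
from station import *
print(job_done())"
```

```text
the job is handed in; nothing more can be done
None
```

I handed the job in at about 47 s on the robot's clock: the combs are stacked to within about 1 mm, all four yellow balls are in the case, the scoop lies flat and released on the shelf, and the plug gauge, ring gauge and cap are where they were; on the first scooping try the pan rode up onto two balls, so I backed off, reset the scoop and repeated it.

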